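Heft the spray cans and put the empty one on the refill station

ROBOT

A 6-joint arm with a two-finger parallel gripper is mounted at the origin on the work surface. World frame = base frame: x ahead of the robot, y to its left, z up, the work surface at z = 0. Lengths are in m, angles in degrees, forces in N, time in s.
With the tool pointing down it reaches from about 0.25 to 0.725 m from the base axis. Payload 9.7 kg.
Tool frame: the origin (TCP) lies on the centre line of the jaws, within the pads' length; the fingertips stand 19 mm ahead of it and the grasp point (between the pads) is the TCP; z points along the fingers, y is the direction in which the jaws open and shut (so a half turn about z gives the same grasp; the last joint's range is limited). The gripper opens to 85 mm and grips with 20 to 120 N. Pads are 22 mm wide; open, the fingers measure 114 mm over their backs; the gripper's body (76 mm by 85 mm) begins 54 mm behind the grasp point. The pads swing forward as they close: fully open they stand 13 mm farther back than shut.
Start: joints at [76.49, 4.979, 10.078, 95.1, 0, 90], TCP at [0.128, 0.535, 0.25] pointing down, gripper open.
Joint ranges: [-179.16, 179.16], [-48.56, 103.87], [-65.8, 70.77], [-126.05, 130.52], [-82.76, 87.17], [-180, 180]. Speed limits (degrees/s): [127.2, 127.2, 147.25, 180, 180, 180].

INTERFACE

Orientations are given as [roll, pitch, yaw] about the fixed x, y, z axes, in that order (R = Rz(yaw) Ry(pitch) Rx(roll)).
In Python, from workcell import bot gives the robot as it stands.
- The arm moves only by the tool servo_tool, never from a script. Its argument "motion" is a list that holds one entry, the list of rows, each a list of 6 numbers: the shift along the tool's x, y, z in mm, then the turn, a rotation vector about the tool's x, y, z in rad. A call has 1 to 5 rows; each row shifts and turns the commanded pose from where the row before left it, along the tool's axes as they then stand; what a row does not reach is not made up. A row lasts 1/10 s, in which the tool goes at most 50 mm and 8.59 degrees, less where a joint would pass 70% of its speed; a pose out of reach is approached as far as the arm can. A call is refused whole if a number of a shift passes 50 or a number of a turn 0.15, either way. A call with a gripper value outside its range is refused whole. "gripper" is the finger opening in mm, from 0 to 85.4, set as the call begins (left out, the last holds). The fingers move at their own pace and stop on an object; "newtons" is the grip in N (left out, the last holds). Time passes only in rows, so rows that do not move let the fingers close. It gives the time, the measured TCP pose, the force and the opening at its end, in the units of the state.
- bot.get_obs(): the state, without advancing time (a new reading comes with each control period).
- bot.camera(name): name is "scene" or "top" or "wrist"; returns a dict with "color" (400x640x3 uint8, red, green, blue), "fx", "fy", "cx", "cy" (pixels), "R" (3x3) and "t" (3): a world point X has camera coordinates R X + t. Camera axes: x right, y down, z forward; pixel columns grow to the right and rows downward; lengths in m; the calibration is good to about 2 mm. The wrist camera is an equidistant fisheye: a pixel r from the principal point sees the ray r / f radians off the axis. A picture is of the moment at which its call begins. There is no depth.
- bot.job_done(): hands the job in, once; it reports no verdict.
Trained networks look in a picture, given as the dict that the camera call returned (one of the last four; its "shot" number tells which), for a name from the list of things; names that differ only in an ending like _2 or _b are one class to them, and where a whole thing is asked for, a point or a joint stands for the part that bears it (a point fixed in the world has none). Each returns a list of dicts, best first, with "confidence" (0 to 1); they miss things now and then, are a little off and sometimes report something else, mostly with a low value. They report only what shows in the picture. A call takes as long as a camera call. They do not tell look-alikes from the thing itself.
- bot.look_for(picture, label): "rect" ([left, top, width, height] in pixels, round what is visible of it).
The state is a dict: "time": time; "q": joint angles; "qd": joint speeds; "joint_efforts": joint torques, N m; "ee_pos": TCP position; "tcp_rot": TCP orientation; "wrist_force": force on the tool from outside, world axes, zero at the start; "torque": the same for the moment, N m; "opening": finger opening in m.
Only numpy, scipy, OpenCV 4.12 (cv2) and the standard library are available. Lean on these libraries where they do the work, as an engineer would, in place of code of your own. Each camera call takes 0.05 s, during which the arm holds its last target.

TASK

One of the three spray cans leaning in the rack is empty and the other two are full, but they look the same: find the empty one by lifting cans just clear of the rack to feel their weight, and put any full can straight back as it was in its own channel. Stand the empty can upright inside the half-round collar of the refill station so that its foot holds the plunger fully down, lowering it all the way before you let go. Do not disturb the other things on the bench.

Things in the scene. Friction and masses are not known exactly. Their poses are not given: they have to be found in the camera images.
- can_1: Spray can: aluminium, grey band, diameter 53 mm up to 128 mm from the foot, then shoulder and black cap of diameter 43; 160 mm tall. Origin: centre of its flat foot; z from foot to cap. Starts in any one of the rack's channels, leaning 40 degrees, cap up and towards the robot. Full it weighs about 400 g, empty about 115 g; the three look alike, one is empty, and names do not tell which.
- can_2: A spray can just like can_1 (same shape, origin and axes), full or empty.
- can_3: A spray can just like can_1 (same shape, origin and axes), full or empty.
- rack: Dark steel can rack fixed to the bench, 330 mm wide (y), 135 deep (x). Origin: centre of underside; -x faces the robot, z up. 3 V channels at y = -110, 0, 110 mm. A can's foot rests at x 30, z 60 mm on a sloping shelf; its axis leans 40 degrees from vertical towards -x, on the channel below it, which covers its lowest 82 mm. 57 mm of air between cans, open above and at +x, so a can lifts straight up.
- station: Can refill station fixed to the bench: white housing 150 mm (x) by 190 (y), deck 55 high, with a head block (top at 120 mm; its gauge and knob reach 137 mm) along its right side, y = -95 to -40 mm. Origin at the centre of its underside; -x faces the robot, z up.
- nest (a point): Centre of the filling place on the station's flat deck, at deck height (55 mm above the bench), at y = +30 mm, x = 0 of the station; same axes as the station. The plunger rises through the deck here. Around it, on the +x side only, stands a half-round steel collar, 20 mm high, inner radius 30 mm; the -x side is open.
- plunger (a joint): Spring plunger that senses the can, a 10 mm steel pin standing 5 mm proud of the deck at the nest: 0 = up, 0.005 m = pressed flush with the deck. It takes 0.25 N to start and 0.6 N to press home, so an empty can's own weight holds it down.
- oil_filter: Bystander: white spin-on oil filter, 76 mm in diameter, 88 mm tall, standing on the bench; origin at the centre of its underside.
- filter_carton: Bystander: white carton with a black band, 85 x 85 x 105 mm high, standing on the bench; origin at the centre of its underside.
- oil_jug: Bystander: grey plastic oil jug, 65 x 112 mm and 220 mm tall, standing on the bench; origin at the centre of its underside.
Not all that is in view belongs to the job. Leave any pink or purple look-alike of the can_3 alone.

How it is judged:
By the outcome, as a careful person would: the job done as asked, in the order asked, and still so for the second after the job is handed in, with the robot touching nothing.
It also fails if it takes over 64 s, if anything falls off the work surface, if the arm or the gripper's body presses on something with over 40 N, if the wrist force passes 120 N, or if a joint passes its speed limit or range.

## Working session

There is one attempt and no reset: what is moved stays moved. The work goes in short steps, Python scripts to look and compute and a tool call to move; the robot and the scene stay as the last step left them, time stands still between calls to the robot, and variables do not carry over. Pictures are saved under pics/ and viewed, and the job is handed in when it is done.

Besides the shell and the picture viewer there is one more tool, called after "Call:" as name(argument=value, ...), one argument or row to a line, values as JSON. servo_tool: Moves the arm, as the interface text tells. Its arguments: {"type":"object","properties":{"motion":{"type":"array","items":{"type":"array","items":{"type":"array","items":{"type":"number"}}}},"gripper":{"type":"number"},"newtons":{"type":"number"}},"required":["motion"]}

```bash
mkdir -p pics; ls; python3 - <<'E'
from workcell import bot
import cv2,numpy as np,pickle
o=bot.get_obs();print(o)
for n in ["scene","top"]:
    c=bot.camera(n);pickle.dump(c,open(f"pics/{n}0.pkl","wb"))
    cv2.imwrite(f"pics/{n}0.png",c["color"][:,:,::-1])
    print(n,c["fx"],c["fy"],c["cx"],c["cy"],c["R"],c["t"],c.keys())
    for l in ["can_1","rack","station","nest","plunger","oil_filter","filter_carton","oil_jug"]:
        try: print(l,[(r["rect"],round(r["confidence"],2)) for r in bot.look_for(c,l)])
        except Exception as e: print(l,e)
print(bot.get_obs()["time"])
E
```

```text
pics
{'time': 0.0, 'q': array([ 7.64892585e+01,  5.01024877e+00,  1.00344097e+01,  9.50998018e+01,
       -8.57659015e-04,  8.99987454e+01]), 'qd': array([-0.01172661, -0.04240677, -0.12775598,  0.06151435, -0.0452655 ,
       -0.04009267]), 'joint_efforts': array([-4.33082814e-04, -5.20390999e+01,  4.64798570e+01,  1.65965891e-02,
       -1.21334720e-04, -5.36212610e-06]), 'ee_pos': array([0.12845061, 0.53457671, 0.24959083]), 'tcp_rot': array([-1.79924359e+02,  8.56001946e-04,  1.66490514e+02]), 'wrist_force': array([-0.49405108, -0.55723814, -1.08613987]), 'torque': array([0.01899102, 0.01038521, 0.05094078]), 'opening': 0.08572021046382194}
scene 516.4255716806217 516.4255716806217 312.59655025964855 199.99508586826087 [[-2.14548170e-01  9.76713021e-01  8.70446061e-04]
 [ 7.45069045e-01  1.64240566e-01 -6.46449653e-01]
 [-6.31538756e-01 -1.38046047e-01 -7.62956151e-01]] [ 0.11106845 -0.4301767   1.87109684] dict_keys(['color', 'fx', 'fy', 'cx', 'cy', 'R', 't', 'shot'])
can_1 [([312.5, 153.0, 28.2, 58.6], 0.85), ([279.1, 234.1, 26.4, 58.9], 0.83), ([352.7, 157.8, 26.4, 61.3], 0.75
[... 569 characters left out ...]
1044e-01  1.49217253e-03 -7.16176301e-02]
 [ 7.16323342e-02  1.59376495e-02 -9.97303765e-01]] [0.05617984 0.64591119 1.46821694] dict_keys(['color', 'fx', 'fy', 'cx', 'cy', 'R', 't', 'shot'])
can_1 [([247.4, 117.2, 35.0, 49.8], 0.75), ([344.8, 192.1, 21.4, 46.1], 0.72), ([267.1, 192.3, 23.6, 48.3], 0.68), ([306.3, 192.1, 18.8, 48.0], 0.65), ([323.5, 119.5, 22.4, 53.1], 0.6)]
rack [([257.6, 181.8, 116.7, 48.8], 0.81)]
station [([409.7, 218.8, 85.8, 68.7], 0.93)]
nest [([409.4, 222.8, 87.0, 65.3], 0.88)]
plunger [([384.0, 163.3, 35.8, 35.5], 0.46)]
oil_filter [([335.5, 268.0, 24.2, 28.1], 0.86)]
filter_carton [([384.2, 158.5, 34.8, 38.4], 0.56)]
oil_jug [([156.4, 187.4, 58.3, 28.1], 0.84)]
0.9
```

```bash
python3 - <<'E'
import cv2
a=cv2.imread("pics/scene0.png");b=cv2.imread("pics/top0.png")
cv2.imwrite("pics/scene0c.png",cv2.resize(a[90:330,140:510],None,fx=2.1,fy=2.1,interpolation=cv2.INTER_CUBIC))
cv2.imwrite("pics/top0c.png",cv2.resize(b[90:310,140:510],None,fx=2.1,fy=2.1,interpolation=cv2.INTER_CUBIC))
E
```

```text
(no output)
```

View pics/scene0.png

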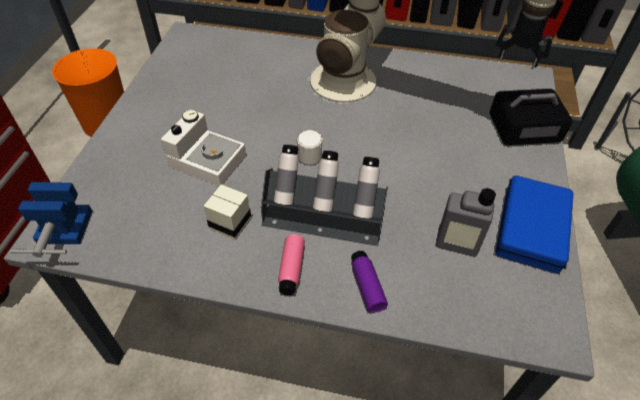

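```bash
sleep 0
```

```text
(no output)
```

View pics/scene0c.png

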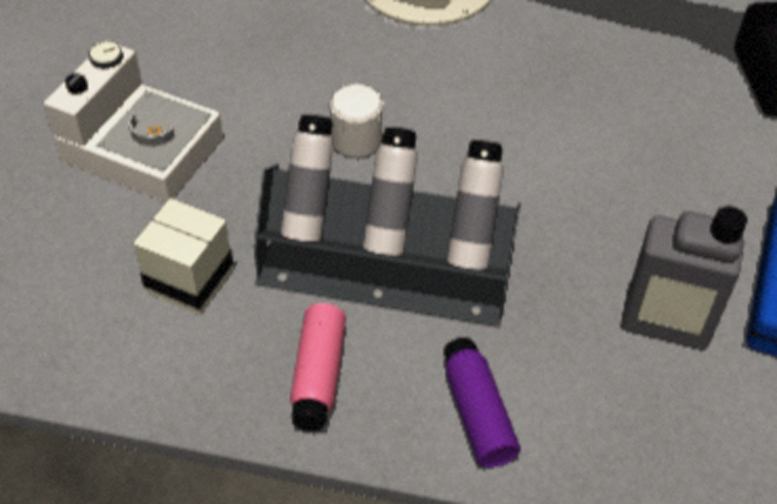

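View pics/top0c.png

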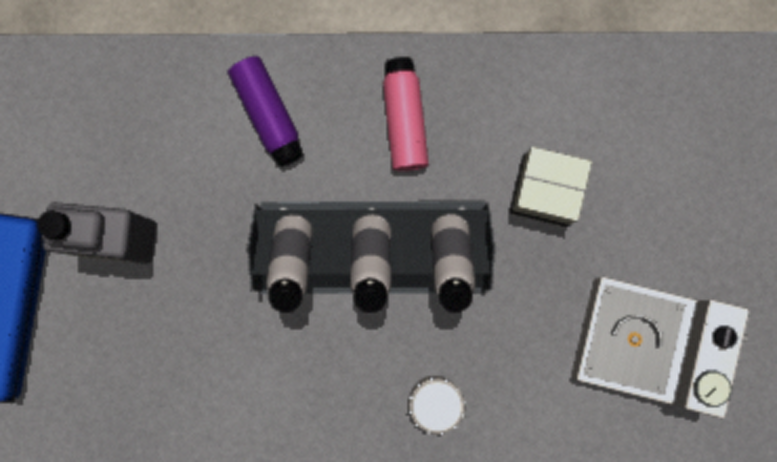

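The scene view shows three grey-banded cans in the rack with caps at about (290,150), (330,155) and (371,161). Possible confusions are the pink look-alike at (292,263) and the purple one at (369,281), both lying on the bench, plus the white oil filter at (310,147). The targets are the three grey-banded cans in the rack. Next I'll take close crops to measure them.

```bash
python3 - <<'E'
import cv2
a=cv2.imread("pics/scene0.png");b=cv2.imread("pics/top0.png")
def crop(im,x,y,w,h,k,n):
    c=cv2.resize(im[y:y+h,x:x+w],None,fx=k,fy=k,interpolation=cv2.INTER_CUBIC)
    for i in range(0,w,10):
        cv2.line(c,(i*k,0),(i*k,6 if i%50 else 14),(0,255,255),1)
        if i%20==0: cv2.putText(c,str(x+i),(i*k,24),0,.4,(0,255,255),1)
    for i in range(0,h,10):
        cv2.line(c,(0,i*k),(6,i*k),(0,255,255),1)
        if i%20==0: cv2.putText(c,str(y+i),(8,i*k+4),0,.4,(0,255,255),1)
    cv2.imwrite(n,c)
crop(b,250,175,130,75,6,"pics/t_rack.png")
crop(b,405,215,100,75,7,"pics/t_st.png")
crop(a,255,135,140,110,5,"pics/s_rack.png")
crop(a,155,100,100,85,7,"pics/s_st.png")
E
```

```text
(no output)
```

View pics/t_rack.png

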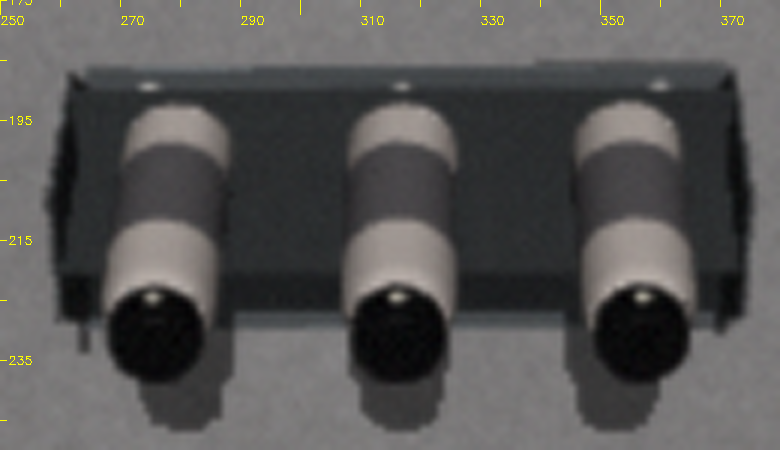

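View pics/t_st.png

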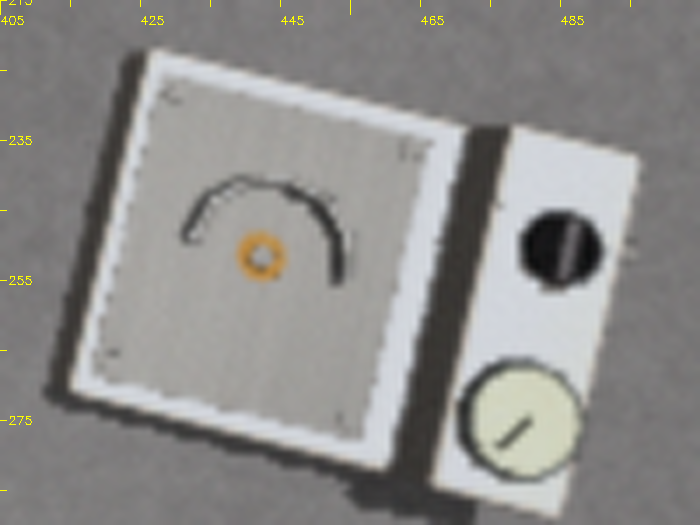

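View pics/s_rack.png

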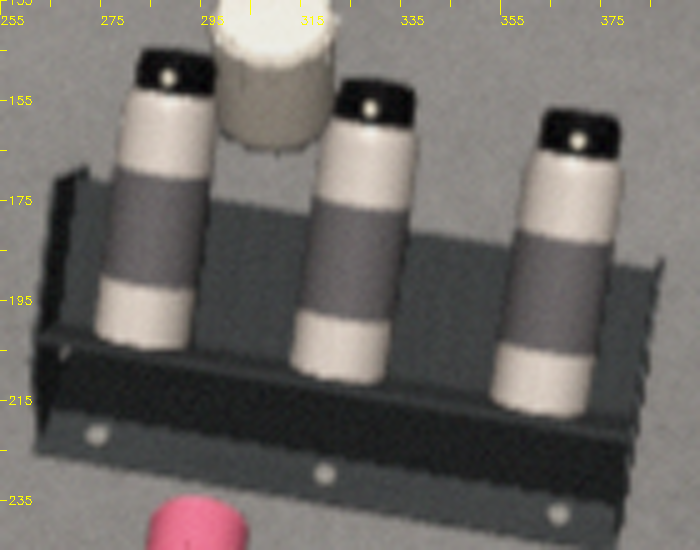

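View pics/s_st.png

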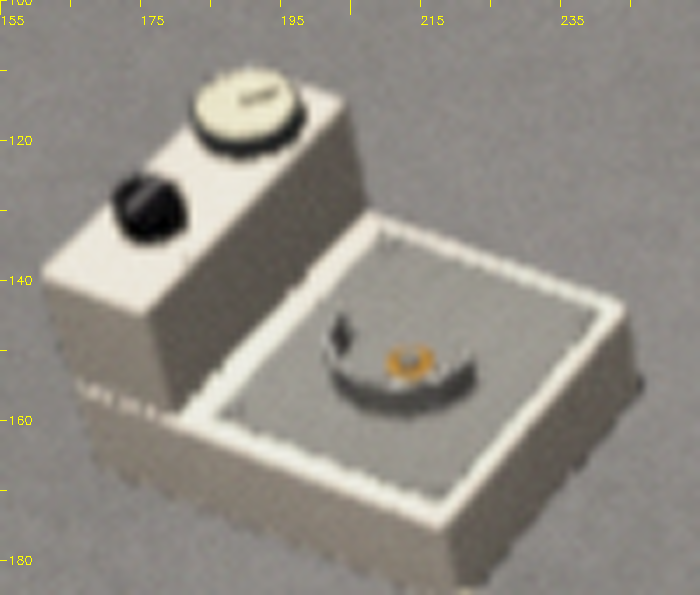

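```bash
cat > h.py <<'E'
import numpy as np,pickle,cv2
from scipy.spatial.transform import Rotation as Ro
from scipy.optimize import least_squares
def proj(c,X):
    X=np.atleast_2d(X);p=X@np.array(c["R"]).T+np.array(c["t"])
    return np.c_[c["fx"]*p[:,0]/p[:,2]+c["cx"],c["fy"]*p[:,1]/p[:,2]+c["cy"]]
def pose2(p,X):
    X=np.atleast_2d(X);c,s=np.cos(p[2]),np.sin(p[2])
    return np.c_[p[0]+c*X[:,0]-s*X[:,1],p[1]+s*X[:,0]+c*X[:,1],X[:,2]]
th=np.linspace(0,2*np.pi,72,endpoint=False)
ring=lambda r,z:np.c_[r*np.cos(th),r*np.sin(th),0*th+z]
CAN=np.vstack([ring(.0265,0),ring(.0265,.128),ring(.0215,.135),ring(.0215,.16)])
A=np.deg2rad(40)
RL=np.array([[np.cos(A),0,-np.sin(A)],[0,1,0],[np.sin(A),0,np.cos(A)]]) # z-> (-sin,0,cos)
def can_pts(y): return CAN@RL.T+[.03,y,.06]
E
cat > fit.py <<'E'
from h import *
T=pickle.load(open("pics/top0.pkl","rb"));S=pickle.load(open("pics/scene0.pkl","rb"))
def px(v,x0,k): return x0+(np.array(v)+.5)/k-.5
st=[(T,*a) for a in [(150,50,75,95,55),(70,390,-75,95,55),(390,468,-75,-40,55),(467,128,75,-40,55),(510,127,75,-40,120),(638,157,75,-95,120),(562,515,-75,-95,120),(432,485,-75,-40,120),(261,257,0,30,55)]]
ss=[(S,*a) for a in [(410,362,0,30,57),(625,305,-75,95,55),(440,525,75,95,55),(370,215,-75,-40,55),(185,415,75,-40,55),(345,100,-75,-40,120),(145,313,75,-40,120),(45,272,75,-95,120)]]
def resst(p,o=0,sets=None):
    r=[]
    for L,x0,y0 in ((st,405,215),(ss,155,100)):
        if sets and L[0][0] is not sets: continue
        for c,u,v,x,y,z in L:
            q=proj(c,pose2(p,np.array([x,y,z])/1e3))[0]
            r+=[q[0]-px(u,x0,7)-o,q[1]-px(v,y0,7)-o]
    return np.array(r)
for o in (0,.5):
  for s in (None,T,S):
    f=least_squares(resst,[.5,-.3,-.2],args=(o,s),loss="soft_l1");p=f.x
    print(o,"station",p[:2],np.degrees(p[2]),"nest",pose2(p,[0,.03,.055]),f.cost)
    if s is None: print(np.round(resst(p,o).reshape(-1,2),2).tolist())
TE={.11:(105,230,103,383),0:(343,458,103,383),-.11:(575,694,102,383)}
SE={-.11:(95,215,48),0:(290,416,80),.11:(491,621,108)}
def resr(p,o=0,s=None):
    r=[]
    for y,(a,b,c,d) in TE.items():
        q=proj(T,pose2(p,can_pts(y)))
        if s is not S: r+=[q[:,0].min()-px(a,250,6)-o,q[:,0].max()-px(b,250,6)-o,q[:,1].min()-px(c,175,6)-o,q[:,1].max()-px(d,175,6)-o]
    for y,(a,b,c) in SE.items():
        q=proj(S,pose2(p,can_pts(y)))
        if s is not T: r+=[q[:,0].min()-px(a,255,5)-o,q[:,0].max()-px(b,255,5)-o,q[:,1].min()-px(c,135,5)-o]
    return np.array(r)
for o in (0,.5):
  for s in (None,T,S):
    f=least_squares(resr,[.5,0,0],args=(o,s),loss="soft_l1");p=f.x
    print(o,"rack",p[:2],np.degrees(p[2]),f.cost)
    if s is None: print(np.round(resr(p,o),2).tolist())
E
python3 fit.py
```

```text
0 station [ 0.49199929 -0.33849612] -13.857683412475225 nest [[ 0.49918462 -0.30936931  0.055     ]] 7.452590712019705
[[0.14, -0.42], [0.03, 0.87], [-0.39, 0.94], [-0.13, -0.58], [0.56, -0.7], [1.57, -0.28], [0.8, 1.14], [-0.04, 0.61], [0.24, 0.19], [0.44, 0.25], [1.25, 0.05], [0.83, 0.77], [0.69, -0.28], [-1.16, 1.74], [0.98, 0.12], [0.14, 0.36], [-1.14, 0.4]]
0 station [ 0.49257488 -0.33774529] -13.880624044934773 nest [[ 0.49977187 -0.30862136  0.055     ]] 2.945330591697849
0 station [ 0.49053826 -0.34021267] -13.75452286852282 nest [[ 0.49767113 -0.31107297  0.055     ]] 3.270146972520519
0.5 station [ 0.49144905 -0.33877479] -13.828993575062908 nest [[ 0.4986198  -0.30964439  0.055     ]] 6.692625792866763
[[-0.28, -0.72], [-0.36, 0.58], [-0.78, 0.63], [-0.54, -0.9], [0.15, -1.01], [1.16, -0.6], [0.42, 0.82], [-0.42, 0.31], [-0.16, -0.12], [-0.08, -0.39], [0.72, -0.6], [0.32, 0.11], [0.15, -0.91], [-1.67, 1.1], [0.44, -0.51], [-0.38, -0.27], [-1.65, -0.23]]
0.5 station [ 0.49114938 -0.3391458 ] -13.879033107395355 nest [[ 0.49834557 -0.31002167  0.055     ]] 2.9969075538784122
0.5 station [ 0.49224616 -0.33800762] -13.77654318352733 nest [[ 0.49939023 -0.30887066  0.055     ]] 3.3913353890834284
0 rack [0.62474961 0.05659749] 0.46585758219242174 3.5868315233342387
[-0.2, 0.81, -0.2, 1.13, 0.2, 0.36, -0.57, 0.78, -0.13, 1.22, -0.78, 0.44, -0.26, 0.9, 0.64, -0.04, 0.78, 0.14, -0.25, 0.79, 0.56]
0 rack [0.62522869 0.05741513] 0.08280708014794351 1.8500941302483218
0 rack [0.62324377 0.05560164] 1.2707049767888492 0.5214859883429852
0.5 rack [0.62403774 0.0566261 ] 0.5497097656281382 2.973460930965655
[-0.68, 0.29, -0.4, 0.95, -0.28, -0.12, -0.83, 0.55, -0.65, 0.74, -1.09, 0.14, -0.68, 0.44, 0.0, -0.46, 0.32, -0.54, -0.67, 0.31, -0.16]
0.5 rack [0.62382535 0.05600814] 0.07207680201640035 1.914307355218168
0.5 rack [0.62481227 0.05729131] 1.2816489246884424 0.5483520268540167
```

```bash
cat > plan.py <<'E'
import sys,numpy as np
from scipy.spatial.transform import Rotation as Ro
from workcell import bot
# usage: plan.py x y z r p yaw [maxmm] [maxrad]
a=[float(v) for v in sys.argv[1:]]
mm=a[6] if len(a)>6 else 45; mr=a[7] if len(a)>7 else .145
o=bot.get_obs();P=np.array(o["ee_pos"]);R=Ro.from_euler("xyz",o["tcp_rot"],degrees=True)
G=np.array(a[:3]);Q=Ro.from_euler("xyz",a[3:6],degrees=True)
d=np.linalg.norm(G-P)*1e3;w=(R.inv()*Q).as_rotvec();n=max(1,int(np.ceil(d/mm)),int(np.ceil(np.abs(w).max()/mr)))
print("t %.2f"%o["time"],"pos",P.round(4),"rpy",np.round(o["tcp_rot"],2),"F",np.round(o["wrist_force"],2),"open %.4f"%o["opening"],"q",np.round(o["q"],1))
print("dist %.1f mm rot %.3f rows %d"%(d,np.linalg.norm(w),n))
p,r=P,R
for i in range(min(n,5)):
    rem=n-i
    s=r.inv().apply(G-p)/rem*1e3; t=(r.inv()*Q).as_rotvec()/rem
    s=np.round(s,1);t=np.round(t,3)
    print([*s.tolist(),*t.tolist()],end=",")
    p=p+r.apply(s/1e3);r=r*Ro.from_rotvec(t)
print()
E
python3 - <<'E'
from h import *
p=[.6242,.0566,np.radians(.5)]
for y in (.11,0,-.11):
    a=np.array([-np.sin(A),0,np.cos(A)]);f=np.array([.03,y,.06])
    print(y,[pose2(p,f+d*a).round(4).tolist() for d in (.114,.270)])
E
python3 plan.py .30 .38 .33 180 0 80
```

```text
0.11 [[[0.58, 0.1662, 0.1473]], [[0.4797, 0.1653, 0.2668]]]
0 [[[0.5809, 0.0562, 0.1473]], [[0.4807, 0.0553, 0.2668]]]
-0.11 [[[0.5819, -0.0538, 0.1473]], [[0.4816, -0.0546, 0.2668]]]
t 0.90 pos [0.1285 0.5348 0.2503] rpy [-180.     -0.    166.49] F [ 0.24  0.08 -0.23] open 0.0853 q [76.5  5.  10.1 95.1  0.  90. ]
dist 244.4 mm rot 1.510 rows 11
[-18.4, -10.0, -7.2, -0.0, 0.0, 0.137],[-19.7, -7.4, -7.3, -0.0, 0.0, 0.137],[-20.5, -4.7, -7.2, -0.0, 0.0, 0.137],[-20.9, -1.8, -7.3, -0.0, 0.0, 0.137],[-21.0, 1.0, -7.2, -0.0, 0.0, 0.137],
```

Call:
servo_tool(
  motion=[
    [[-18,-10,-8,0,0,0.14],[-20,-8,-8,0,0,0.14],[-20,-5,-8,0,0,0.14],[-20,-2,-8,0,0,0.14],[-20,1,-8,0,0,0.14]],
  ],
)

```text
time: 1.4
ee_pos: [0.2041, 0.4639, 0.2907]
tcp_rot: [180.0, -0.0, 126.1]
wrist_force: [0.2, -0.8, 0.3]
opening: 0.0855
```

```bash
python3 plan.py .30 .38 .33 180 0 80
```

```text
t 1.40 pos [0.2041 0.4639 0.2907] rpy [179.99  -0.   126.06] F [ 0.25 -0.84  0.28] open 0.0855 q [ 6.630e+01  1.000e-01  9.600e+00  9.950e+01 -0.000e+00  1.202e+02]
dist 133.3 mm rot 0.804 rows 6
[-20.7, 4.7, -6.5, 0.0, -0.0, 0.134],[-19.9, 7.4, -6.6, 0.0, -0.0, 0.134],[-18.7, 10.0, -6.5, 0.0, -0.0, 0.134],[-17.2, 12.4, -6.6, 0.0, -0.0, 0.134],[-15.4, 14.6, -6.5, 0.0, -0.0, 0.134],
```

The wrist turns the opposite way to what I assumed: yaw = q1 − q6 + 180. I'll use the yaw‑180 family instead.

```bash
python3 plan.py .42 .22 .32 180 20 180.5
```

```text
t 1.40 pos [0.2041 0.4639 0.2907] rpy [179.99  -0.   126.06] F [ 0.25 -0.84  0.28] open 0.0855 q [ 6.630e+01  1.000e-01  9.600e+00  9.950e+01 -0.000e+00  1.202e+02]
dist 327.0 mm rot 1.008 rows 8
[-40.5, 3.9, -3.7, -0.021, -0.04, -0.118],[-40.8, -0.9, -2.0, -0.021, -0.04, -0.117],[-40.5, -5.6, -0.4, -0.021, -0.04, -0.118],[-39.5, -10.3, 1.0, -0.02, -0.04, -0.118],[-38.0, -15.0, 2.3, -0.021, -0.04, -0.117],
```

Call:
servo_tool(
  motion=[
    [[-40,4,-4,-0.02,-0.04,-0.12],[-40,-1,-2,-0.02,-0.04,-0.12],[-40,-6,0,-0.02,-0.04,-0.12],[-40,-10,1,-0.02,-0.04,-0.12],[-38,-15,2,-0.02,-0.04,-0.12]],
  ],
)

```text
time: 1.9
ee_pos: [0.3401, 0.3133, 0.309]
tcp_rot: [178.0, 12.6, 161.0]
wrist_force: [0.0, 0.4, -0.2]
opening: 0.0856
```

```bash
python3 plan.py .4797 .1653 .2668 180 40 180.5
```

```text
t 1.90 pos [0.3401 0.3133 0.309 ] rpy [177.98  12.57 160.98] F [ 0.    0.36 -0.19] open 0.0856 q [ 48.9 -12.1  -0.4  95.1 -10.9  67. ]
dist 207.8 mm rot 0.577 rows 5
[-33.3, -19.4, 15.4, -0.024, -0.094, -0.063],[-30.5, -21.9, 17.9, -0.024, -0.094, -0.063],[-27.3, -24.1, 20.1, -0.023, -0.093, -0.064],[-23.7, -26.2, 21.9, -0.024, -0.094, -0.063],[-19.8, -28.2, 23.2, -0.023, -0.093, -0.064],
```

Call:
servo_tool(
  motion=[
    [[-33,-19,15,-0.024,-0.094,-0.063],[-30,-22,18,-0.024,-0.094,-0.063],[-27,-24,20,-0.024,-0.094,-0.063],[-24,-26,22,-0.024,-0.094,-0.063],[-20,-28,23,-0.024,-0.094,-0.063]],
  ],
  gripper=72,
)

```text
time: 2.4
ee_pos: [0.4782, 0.1658, 0.2669]
tcp_rot: [179.9, 40.3, -179.7]
wrist_force: [0.3, 1.2, -0.4]
opening: 0.0722
```

```bash
python3 plan.py .4797 .1653 .2668 180 40 180.5
```

```text
t 2.40 pos [0.4782 0.1658 0.2669] rpy [ 179.86   40.31 -179.75] F [ 0.3   1.16 -0.43] open 0.0722 q [ 28.2 -36.8 -30.9  59.  -17.5  22. ]
dist 1.6 mm rot 0.006 rows 1
[-1.1, -0.5, 1.1, -0.0, 0.005, -0.003],
```

```bash
cat > wr.py <<'E'
import sys
from h import *
from workcell import bot
n=sys.argv[1]
c=bot.camera("wrist");pickle.dump(c,open(f"pics/{n}.pkl","wb"))
cv2.imwrite(f"pics/{n}.png",c["color"][:,:,::-1]);print(c["fx"],c["cx"],c["cy"])
o=bot.get_obs();P=np.array(o["ee_pos"]);R=Ro.from_euler("xyz",o["tcp_rot"],degrees=True)
C=-np.array(c["R"]).T@np.array(c["t"]);print("cam in tool mm",(R.inv().apply(C-P)*1e3).round(1), "axis in tool",R.inv().apply(np.array(c["R"])[2]).round(3), "xaxis",R.inv().apply(np.array(c["R"])[0]).round(3))
print([(np.round(r["rect"],1).tolist(),r["confidence"]) for r in bot.look_for(c,"can_1")])
E
python3 wr.py w1
```

```text
309.70691628693146 319.869397073257 196.56368735404294
cam in tool mm [  77.2    4.9 -128.4] axis in tool [-0.311  0.001  0.95 ] xaxis [-0.007  1.    -0.004]
[([170.1, 149.5, 81.0, 70.7], 0.88), ([291.1, 142.7, 58.1, 79.4], 0.86), ([338.6, 192.9, 32.6, 39.6], 0.85), ([80.2, 154.6, 96.8, 60.2], 0.59), ([453.5, 111.7, 111.5, 155.4], 0.55)]
```

View pics/w1.png

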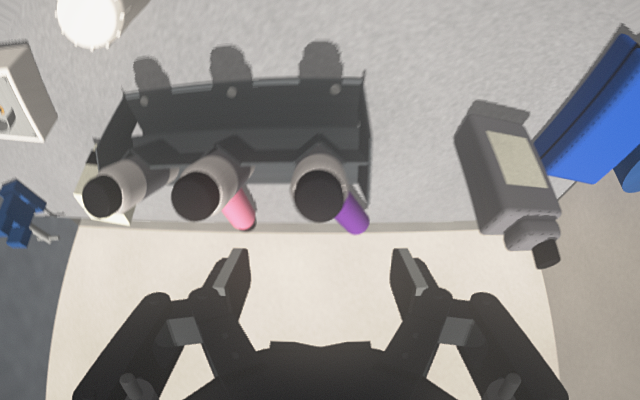

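```bash
cat >> h.py <<'E'
def fproj(c,X):
    X=np.atleast_2d(X);p=X@np.array(c["R"]).T+np.array(c["t"])
    r=np.hypot(p[:,0],p[:,1]);t=np.arctan2(r,p[:,2])
    return np.c_[c["cx"]+c["fx"]*t*p[:,0]/r,c["cy"]+c["fy"]*t*p[:,1]/r]
E
cat > capfit.py <<'E'
from h import *
c=pickle.load(open("pics/w1.pkl","rb"))
g=c["color"].astype(int).sum(2)
im=c["color"].copy()
p0=[.6242,.0566,np.radians(.5)]
cap=ring(.0215,.16)@RL.T
obs=[]
for y,(u,v) in {.11:(319,194),0:(195,196),-.11:(103,196)}.items():
    q=fproj(c,pose2(p0,cap+[.03,y,.06]));print(y,"pred centre",q.mean(0).round(1),"w",np.ptp(q[:,0]).round(1),"h",np.ptp(q[:,1]).round(1))
    m=(g<75).astype(np.uint8);n,l,s,ce=cv2.connectedComponentsWithStats(m[100:260,60:400])
    k=l[v-100,u-60];print(" obs",ce[k]+[60,100],s[k])
    for a in q: cv2.circle(im,tuple(np.round(a).astype(int)),0,(255,255,0),-1)
cv2.imwrite("pics/w1o.png",cv2.resize(im[130:240,70:370,::-1],None,fx=2.6,fy=2.6,interpolation=cv2.INTER_CUBIC))
E
python3 capfit.py
```

```text
0.11 pred centre [318.7 201. ] w 53.5 h 50.5
 obs [229.5 179.5] [    0     0   340   160 54400]
0 pred centre [190.3 201.1] w 45.1 h 47.5
 obs [229.5 179.5] [    0     0   340   160 54400]
-0.11 pred centre [ 95.4 200.9] w 31.2 h 41.3
 obs [229.5 179.5] [    0     0   340   160 54400]
```

View pics/w1o.png

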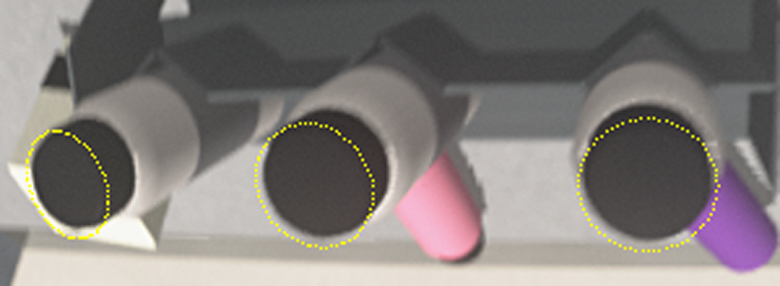

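```bash
python3 - <<'E'
from h import *
from workcell import bot
c=pickle.load(open("pics/w1.pkl","rb"))
o=bot.get_obs();P=np.array(o["ee_pos"]);R=Ro.from_euler("xyz",o["tcp_rot"],degrees=True)
print(o["ee_pos"],o["tcp_rot"],o["time"])
for X in [(0,0,0),(0,0,15),(11,36,12),(11,-36,12),(-11,36,12),(-11,-36,12)]:
    print(X,fproj(c,P+R.apply(np.array(X)/1e3)).round(1))
im=c["color"][220:400,60:580,::-1]
cv2.imwrite("pics/w1f.png",cv2.resize(im[20:110,100:380],None,fx=2.8,fy=2.8))
E
```

```text
[0.47701489 0.16271355 0.26214585] [-179.96702201   39.98340109 -179.91379235] 2.5
(0, 0, 0) [[312.2 266.9]]
(0, 0, 15) [[312.7 251.8]]
(11, 36, 12) [[384.4 234.7]]
(11, -36, 12) [[241.1 234.3]]
(-11, 36, 12) [[380.7 271.8]]
(-11, -36, 12) [[245.4 271.3]]
```

View pics/w1f.png

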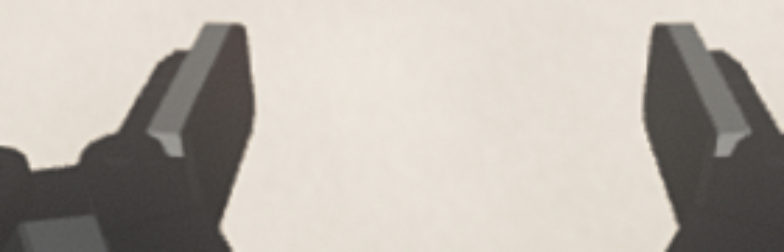

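```bash
python3 wr.py w2; cat > capfit2.py <<'E'
import sys
from h import *
from workcell import bot
n=sys.argv[1];c=pickle.load(open(f"pics/{n}.pkl","rb"))
o=bot.get_obs();P=np.array(o["ee_pos"]);R=Ro.from_euler("xyz",o["tcp_rot"],degrees=True);print(P,o["tcp_rot"])
im=c["color"].copy()
p0=[.6242,.0566,np.radians(.5)]
cap=np.vstack([ring(.0215,.16),ring(.0215,.14),ring(.0265,.128)])@RL.T
for y in (.11,0,-.11):
    q=fproj(c,pose2(p0,cap+[.03,y,.06]));print(y,q[:72].mean(0).round(1))
    for a in q: 
        if 0<a[0]<639 and 0<a[1]<399: im[int(round(a[1])),int(round(a[0]))]=(255,255,0)
for X in [(11,36,12),(11,-36,12),(-11,36,12),(-11,-36,12)]:
    a=fproj(c,P+R.apply(np.array(X)/1e3))[0];im[int(round(a[1])),int(round(a[0]))]=(255,0,0)
cv2.imwrite(f"pics/{n}o.png",cv2.resize(im[130:320,130:430,::-1],None,fx=2.6,fy=2.6,interpolation=cv2.INTER_NEAREST))
E
python3 capfit2.py w2
```

```text
309.70691628693146 319.869397073257 196.56368735404294
cam in tool mm [  81.9   -1.1 -121.6] axis in tool [-0.312 -0.001  0.95 ] xaxis [0.004 1.    0.002]
[([84.3, 158.8, 93.9, 61.8], 0.86), ([228.0, 194.0, 29.2, 39.8], 0.78), ([293.3, 150.6, 60.0, 78.9], 0.65), ([174.7, 152.3, 82.0, 75.9], 0.59), ([343.9, 197.0, 31.3, 41.1], 0.58), ([73.9, 146.0, 63.9, 86.1], 0.49), ([6.2, 47.4, 51.8, 95.8], 0.38)]
[0.47701682 0.16575253 0.26646654] [179.64990614  39.99843652 179.7787623 ]
0.11 [323.3 207.7]
0 [193.8 207.5]
-0.11 [ 97.9 206.5]
```

View pics/w2o.png

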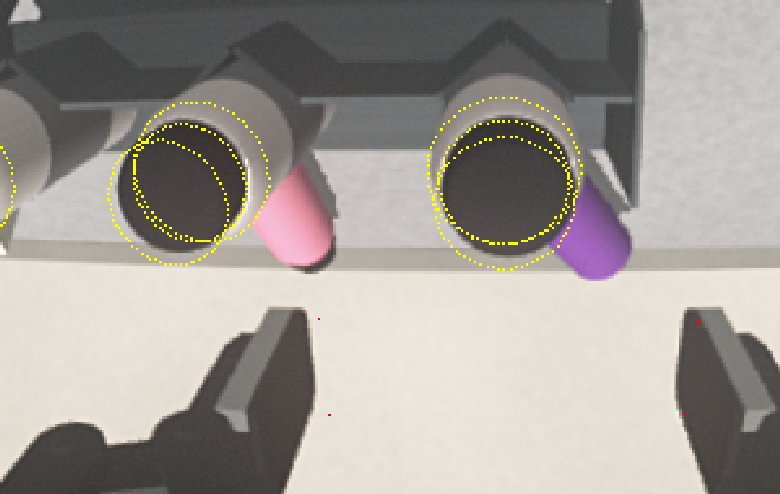

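```bash
python3 - <<'E'
from workcell import bot
import numpy as np
for i in range(6):
    c=bot.camera("wrist");o=bot.get_obs();R=np.array(c["R"])
    print(round(o["time"],2),o["ee_pos"].round(4),o["tcp_rot"].round(2),o["q"].round(2),(-R.T@c["t"]).round(4),np.round(o["wrist_force"],2))
E
```

```text
2.65 [0.4773 0.1668 0.2676] [179.61  40.04 179.84] [ 28.4  -36.56 -30.61  59.37 -17.55  22.58] [0.3359 0.1661 0.3094] [ 0.79 -0.29  0.03]
2.7 [0.4774 0.1675 0.2681] [179.61  40.06 179.91] [ 28.46 -36.51 -30.54  59.37 -17.55  22.56] [0.3361 0.167  0.3105] [-0.12  0.68  0.32]
2.75 [0.4775 0.1679 0.2681] [179.63  40.06 179.97] [ 28.49 -36.47 -30.51  59.36 -17.55  22.54] [0.3363 0.1675 0.3109] [-0.16 -0.2  -0.65]
2.8 [0.4775 0.1681 0.2679] [ 179.65   40.04 -179.98] [ 28.51 -36.45 -30.52  59.34 -17.55  22.52] [0.3363 0.1678 0.311 ] [-0.42  0.11 -0.31]
2.85 [0.4775 0.1681 0.2677] [ 179.67   40.03 -179.96] [ 28.51 -36.45 -30.54  59.33 -17.55  22.51] [0.3364 0.1679 0.3108] [0.23 0.29 0.55]
2.9 [0.4775 0.168  0.2674] [ 179.69   40.02 -179.94] [ 28.5  -36.45 -30.57  59.32 -17.55  22.49] [0.3364 0.1679 0.3106] [-0.07  1.51  1.1 ]
```

```bash
python3 wr.py w3;python3 capfit2.py w3
```

```text
309.70691628693146 319.869397073257 196.56368735404294
cam in tool mm [  80.3    0.7 -123.8] axis in tool [-0.312 -0.     0.95 ] xaxis [0.    1.    0.001]
[([223.5, 188.3, 30.3, 44.8], 0.89), ([290.3, 150.8, 58.4, 73.5], 0.82), ([334.2, 192.7, 35.6, 42.4], 0.8), ([82.2, 155.2, 93.6, 63.4], 0.7), ([170.2, 150.7, 81.1, 72.1], 0.66)]
[0.47744843 0.16771171 0.26690934] [ 179.71369351   40.00300937 -179.94460428]
0.11 [315.9 201.6]
0 [188.4 202.1]
-0.11 [ 94.4 202. ]
```

View pics/w3o.png

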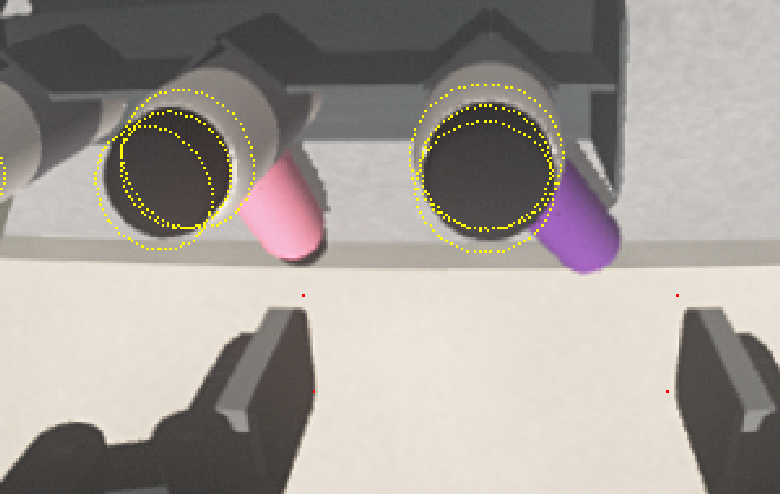

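```bash
python3 plan.py .5671 .1660 .1627 180 40 180.2 30
```

```text
t 3.00 pos [0.4774 0.1677 0.2669] rpy [ 179.71   40.   -179.94] F [-0.63  0.38 -0.16] open 0.0721 q [ 28.5 -36.5 -30.6  59.3 -17.5  22.5]
dist 137.5 mm rot 0.004 rows 5
[-0.3, -0.5, 27.5, 0.001, 0.0, -0.0],[-0.3, -0.5, 27.5, 0.001, 0.0, -0.0],[-0.4, -0.4, 27.5, 0.0, 0.0, -0.001],[-0.3, -0.4, 27.5, 0.001, 0.0, -0.0],[-0.4, -0.5, 27.4, 0.0, 0.0, -0.001],
```

Call:
servo_tool(
  motion=[
    [[0,-0.5,32,0,0,0],[0,-0.5,32,0,0,0],[-1,-0.5,32,0,0,0],[0,-0.5,26,0,0,0],[0,0,15,0,0,0]],
  ],
)

```text
time: 3.5
ee_pos: [0.5665, 0.1655, 0.1598]
tcp_rot: [179.8, 39.9, -180.0]
wrist_force: [0.0, -0.7, 0.0]
opening: 0.072
```

Call:
servo_tool(
  motion=[
    [[0,0,8,0,0,0],[0,0,4,0,0,0],[0,0,0,0,0,0],[0,0,0,0,0,0]],
  ],
)

```text
time: 3.9
ee_pos: [0.574, 0.1659, 0.1541]
tcp_rot: [179.7, 40.1, 180.0]
wrist_force: [0.7, 0.2, -0.0]
opening: 0.0718
```

```bash
python3 plan.py .58 .1662 .1473 180 40 180.2 30; python3 wr.py w4
```

```text
t 3.90 pos [0.574  0.1659 0.1541] rpy [179.69  40.08 179.99] F [ 0.68  0.18 -0.03] open 0.0718 q [ 22.2 -23.7 -35.8  39.9 -13.8  17.3]
dist 9.1 mm rot 0.004 rows 1
[-0.2, 0.3, 9.1, 0.003, 0.001, -0.003],
309.70691628693146 319.869397073257 196.56368735404294
cam in tool mm [  80.6    0.6 -123.5] axis in tool [-0.311 -0.001  0.95 ] xaxis [0.    1.    0.001]
[([1.6, 195.2, 102.1, 100.3], 0.89), ([195.0, 227.9, 42.1, 38.9], 0.88), ([53.2, 189.6, 155.7, 147.9], 0.76), ([263.2, 181.5, 117.9, 163.9], 0.56), ([368.8, 235.6, 15.1, 33.8], 0.51)]
```

View pics/w4.png

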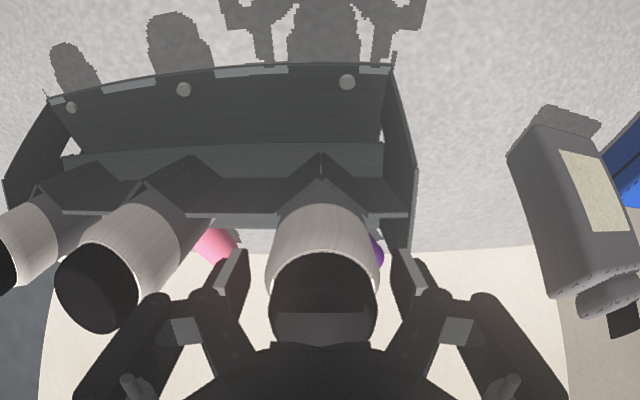

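Call:
servo_tool(
  motion=[
    [[0,1,4,0,0,0],[0,0,4,0,0,0],[0,0,0,0,0,0],[0,0,0,0,0,0]],
  ],
)

```text
time: 4.4
ee_pos: [0.5791, 0.1665, 0.1467]
tcp_rot: [179.7, 40.0, 180.0]
wrist_force: [-0.9, -0.4, 1.1]
opening: 0.072
```

Call:
servo_tool(
  motion=[
    [[0,0,0,0,0,0],[0,0,0,0,0,0],[0,0,0,0,0,0],[0,0,0,0,0,0]],
  ],
  gripper=45,
  newtons=40,
)

```text
time: 4.8
ee_pos: [0.5791, 0.1666, 0.1473]
tcp_rot: [179.7, 40.0, 180.0]
wrist_force: [-6.1, 0.0, 3.6]
opening: 0.0519
```

```bash
python3 plan.py .58 .1662 .1473 180 40 180.2 30; python3 wr.py w5
```

```text
t 4.80 pos [0.5791 0.1666 0.1473] rpy [179.72  40.03 180.  ] F [-6.14  0.04  3.63] open 0.0519 q [ 22.1 -22.7 -35.8  38.9 -13.7  17.2]
dist 1.0 mm rot 0.004 rows 1
[-0.7, -0.4, 0.6, 0.003, 0.001, -0.003],
309.70691628693146 319.869397073257 196.56368735404294
cam in tool mm [  80.5    0.6 -123.6] axis in tool [-0.311 -0.001  0.95 ] xaxis [0.    1.    0.001]
[([1.5, 199.4, 89.4, 95.1], 0.84), ([45.4, 193.7, 161.0, 152.9], 0.65), ([191.0, 232.0, 46.4, 44.0], 0.64), ([366.4, 233.3, 9.1, 14.5], 0.59)]
```

View pics/w5.png

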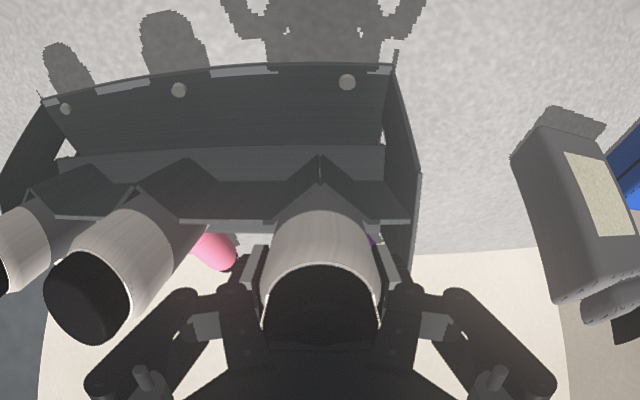

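Call:
servo_tool(
  motion=[
    [[-3.2,0,-3.8,0,0,0],[-3.2,0,-3.8,0,0,0],[-3.2,0,-3.8,0,0,0],[-3.2,0,-3.8,0,0,0],[-3.2,0,-3.8,0,0,0]],
  ],
)

```text
time: 5.4
ee_pos: [0.5791, 0.1665, 0.1722]
tcp_rot: [179.7, 40.0, 180.0]
wrist_force: [0.5, -0.4, -3.7]
opening: 0.0521
```

Call:
servo_tool(
  motion=[
    [[0,0,0,0,0,0],[0,0,0,0,0,0],[0,0,0,0,0,0],[0,0,0,0,0,0]],
  ],
)

```text
time: 5.8
ee_pos: [0.579, 0.1665, 0.1714]
tcp_rot: [179.7, 40.0, -180.0]
wrist_force: [-0.0, -0.7, -3.6]
opening: 0.052
```

```bash
cat > force.py <<'E'
from workcell import bot
import numpy as np,cv2,sys
F=[]
for i in range(8):
    c=bot.camera("wrist");o=bot.get_obs();F.append(o["wrist_force"])
F=np.array(F);print("t",round(o["time"],2),"mean",F.mean(0).round(2),"sd",F.std(0).round(2),o["ee_pos"].round(4),o["tcp_rot"].round(2),round(o["opening"],4),"eff",o["joint_efforts"].round(2))
cv2.imwrite(f"pics/{sys.argv[1]}.png",c["color"][:,:,::-1])
E
python3 force.py w6
```

```text
t 6.2 mean [-0.34  0.03 -3.56] sd [0.39 0.34 0.58] [0.5792 0.1665 0.1718] [179.72  40.02 180.  ] 0.0524 eff [ -0.   -30.7   56.3   -7.69  -0.81   0.  ]
```

View pics/w6.png

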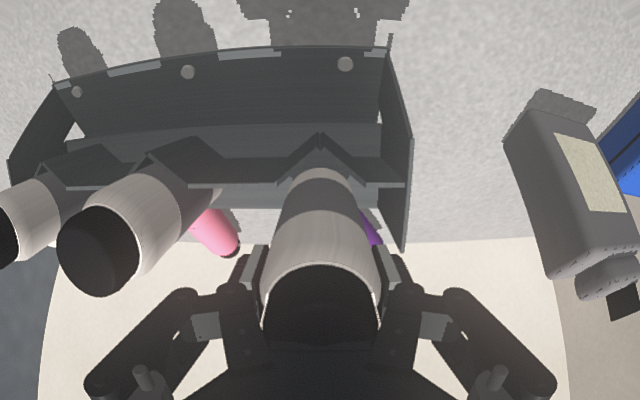

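About 3.6 N, so this is a full can. I'll put it straight back.

Call:
servo_tool(
  motion=[
    [[3.2,0,3.8,0,0,0],[3.2,0,3.8,0,0,0],[3.2,0,3.8,0,0,0],[3.2,0,3.8,0,0,0],[1.6,0,1.9,0,0,0]],
  ],
)

```text
time: 6.7
ee_pos: [0.5788, 0.1665, 0.1484]
tcp_rot: [179.8, 40.0, -180.0]
wrist_force: [0.2, -0.1, -2.5]
opening: 0.0521
```

Call:
servo_tool(
  motion=[
    [[1.6,0,1.9,0,0,0],[0,0,0,0,0,0],[0,0,0,0,0,0],[0,0,0,0,0,0]],
  ],
)

```text
time: 7.1
ee_pos: [0.5793, 0.1666, 0.1476]
tcp_rot: [179.7, 40.1, 180.0]
wrist_force: [-5.0, -0.5, 0.9]
opening: 0.0521
```

Call:
servo_tool(
  motion=[
    [[0,0,0,0,0,0],[0,0,0,0,0,0],[0,0,0,0,0,0],[0,0,0,0,0,0],[0,0,0,0,0,0]],
  ],
  gripper=72,
)

```text
time: 7.6
ee_pos: [0.5792, 0.1666, 0.1471]
tcp_rot: [179.7, 40.0, 180.0]
wrist_force: [0.2, -0.2, 0.2]
opening: 0.0718
```

```bash
python3 wr.py w7
```

```text
309.70691628693146 319.869397073257 196.56368735404294
cam in tool mm [  80.5    0.6 -123.6] axis in tool [-0.312 -0.001  0.95 ] xaxis [0.    1.    0.001]
[([191.5, 232.9, 43.5, 35.7], 0.9), ([261.6, 190.6, 119.6, 156.7], 0.83), ([3.6, 198.6, 90.3, 94.1], 0.81), ([43.6, 192.9, 162.4, 153.1], 0.77), ([369.7, 239.5, 15.9, 31.1], 0.58)]
```

View pics/w7.png

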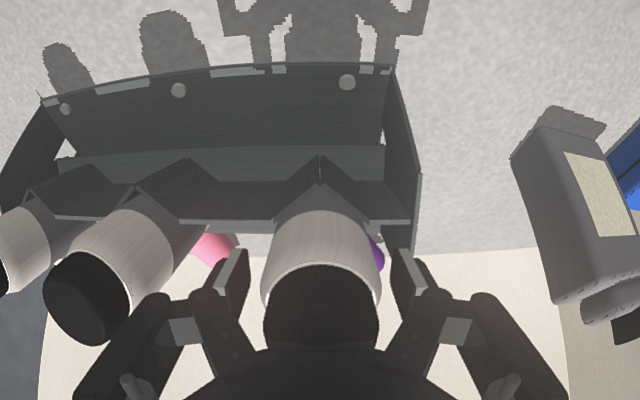

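Call:
servo_tool(
  motion=[
    [[0,0,-10,0,0,0],[0,0,-25,0,0,0],[0,0,-35,0,0,0],[0,-10,-30,0,0,0],[0,-30,0,0,0,0]],
  ],
)

```text
time: 8.2
ee_pos: [0.5143, 0.1279, 0.2288]
tcp_rot: [179.5, 40.4, -179.9]
wrist_force: [1.3, 0.2, 0.3]
opening: 0.0717
```

Call:
servo_tool(
  motion=[
    [[0,-30,0,0,0,0],[0,-25,0,0,0,0],[0,-15,0,0,0,0],[0,0,0,0,0,0],[0,0,0,0,0,0]],
  ],
)

```text
time: 8.7
ee_pos: [0.515, 0.0561, 0.2238]
tcp_rot: [179.7, 40.1, 179.9]
wrist_force: [-0.0, -0.2, 0.6]
opening: 0.072
```

```bash
python3 plan.py .5802 .0566 .1471 180 40 180.2 40; python3 wr.py w8; python3 plan.py .5802 .0566 .1471 180 40 180.2 40
```

```text
t 8.70 pos [0.515  0.0561 0.2238] rpy [179.7   40.06 179.93] F [-0.   -0.2   0.65] open 0.0720 q [  9.1 -38.5 -37.   51.8  -5.6   7. ]
dist 100.6 mm rot 0.004 rows 3
[-0.2, 0.0, 33.5, 0.001, 0.0, -0.001],[-0.2, 0.1, 33.6, 0.001, 0.001, -0.001],[-0.2, 0.1, 33.5, 0.0, 0.0, -0.002],
309.70691628693146 319.869397073257 196.56368735404294
cam in tool mm [  80.5    0.3 -123.7] axis in tool [-0.312 -0.001  0.95 ] xaxis [-0.001  1.     0.001]
[([284.5, 153.8, 69.8, 102.3], 0.94), ([141.5, 161.0, 102.5, 88.7], 0.94), ([385.6, 198.2, 46.1, 46.1], 0.92), ([265.0, 195.1, 28.1, 50.2], 0.7), ([393.2, 161.2, 108.7, 90.5], 0.63)]
t 8.80 pos [0.5151 0.0568 0.2234] rpy [ 179.71   40.03 -179.97] F [ 0.83 -0.95 -0.37] open 0.0722 q [  9.1 -38.5 -37.   51.8  -5.6   7. ]
dist 100.3 mm rot 0.004 rows 3
[-0.3, -0.3, 33.4, 0.001, 0.0, -0.001],[-0.2, -0.2, 33.5, 0.001, 0.0, -0.001],[-0.3, -0.2, 33.4, 0.001, 0.0, -0.0],
```

View pics/w8.png

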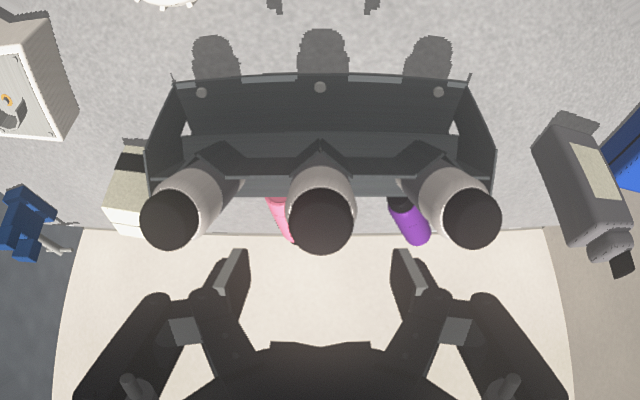

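The picture shows the middle can's cap at (321,220), centred between the pads at (244,260) and (396,260). Can A sits back in its channel on the right. Moving in.

Call:
servo_tool(
  motion=[
    [[0,0,25,0,0,0],[0,0,30,0,0,0],[-0.5,0,25,0,0,0],[-0.5,0,14,0,0,0],[0,0,6,0,0,0]],
  ],
)

```text
time: 9.3
ee_pos: [0.5801, 0.0576, 0.1451]
tcp_rot: [179.7, 39.9, -179.9]
wrist_force: [-0.5, -1.0, -0.7]
opening: 0.0719
```

Call:
servo_tool(
  motion=[
    [[0,0,0,0,0,0],[0,0,0,0,0,0],[0,0,0,0,0,0]],
  ],
)

```text
time: 9.6
ee_pos: [0.5803, 0.0569, 0.1485]
tcp_rot: [179.7, 40.1, -180.0]
wrist_force: [0.1, 0.6, 0.1]
opening: 0.072
```

Call:
servo_tool(
  motion=[
    [[0,0,0,0,0,0],[0,0,0,0,0,0],[0,0,0,0,0,0],[0,0,0,0,0,0],[0,0,0,0,0,0]],
  ],
  gripper=45,
)

```text
time: 10.1
ee_pos: [0.5803, 0.0566, 0.1486]
tcp_rot: [179.7, 40.1, 180.0]
wrist_force: [-7.5, 0.5, 5.2]
opening: 0.0523
```

Call:
servo_tool(
  motion=[
    [[-3.2,0,-3.8,0,0,0],[-3.2,0,-3.8,0,0,0],[-3.2,0,-3.8,0,0,0],[-3.2,0,-3.8,0,0,0],[-3.2,0,-3.8,0,0,0]],
  ],
)

```text
time: 10.6
ee_pos: [0.5803, 0.0565, 0.1725]
tcp_rot: [179.7, 40.0, 180.0]
wrist_force: [-0.6, -0.0, -1.5]
opening: 0.0521
```

Call:
servo_tool(
  motion=[
    [[0,0,0,0,0,0],[0,0,0,0,0,0],[0,0,0,0,0,0],[0,0,0,0,0,0]],
  ],
)

```text
time: 11.0
ee_pos: [0.5801, 0.0565, 0.1716]
tcp_rot: [179.7, 40.0, -180.0]
wrist_force: [-0.5, 0.2, -1.6]
opening: 0.0521
```

```bash
python3 force.py w9
```

```text
t 11.4 mean [ 0.03  0.15 -1.2 ] sd [0.55 0.27 0.42] [0.5803 0.0565 0.1721] [179.72  40.02 179.99] 0.0521 eff [  0.   -24.81  54.94  -7.4   -0.23   0.  ]
```

View pics/w9.png

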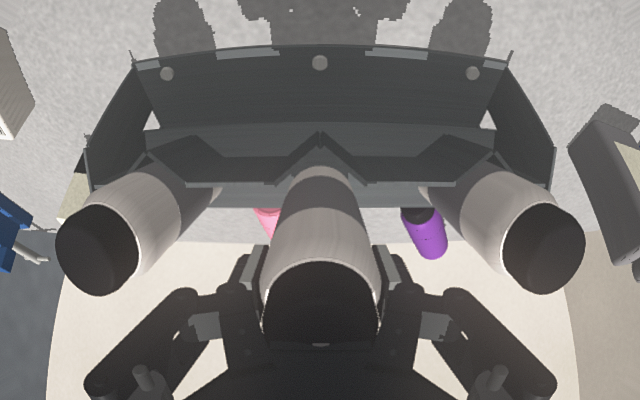

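1.2 N, about 120 g, so the middle can is the empty one. I'll lift it clear and carry it to the station.

Call:
servo_tool(
  motion=[
    [[-12.8,0,-15.2,0,0,0],[-19.2,0,-23,0,0,0],[-25.6,0,-30.4,0,0,0],[-19.2,0,-23,0,0,0],[-12.8,0,-15.2,0,0,0]],
  ],
)

```text
time: 11.9
ee_pos: [0.5806, 0.0561, 0.3149]
tcp_rot: [179.7, 40.2, 180.0]
wrist_force: [-0.0, 0.4, -1.1]
opening: 0.0523
```

```bash
python3 plan.py .499 -.309 .30 180 0 180 36 .09
```

```text
t 11.90 pos [0.5806 0.0561 0.3149] rpy [179.69  40.21 179.98] F [-0.01  0.35 -1.07] open 0.0523 q [  7.6 -27.1 -20.6  56.5  -4.6   5.8]
dist 374.4 mm rot 0.702 rows 11
[6.5, -33.2, -3.9, 0.0, 0.064, 0.0],[6.8, -33.2, -3.5, 0.0, 0.064, 0.0],[7.0, -33.2, -3.1, 0.001, 0.064, 0.0],[7.2, -33.2, -2.6, 0.0, 0.064, 0.0],[7.3, -33.2, -2.1, 0.001, 0.064, 0.0],
```

Call:
servo_tool(
  motion=[
    [[5,-25,-10,0,0.06,0],[6,-33,-8,0,0.06,0],[7,-33,-5,0,0.06,0],[7,-33,-3,0,0.06,0],[7,-33,-2,0,0.06,0]],
  ],
)

```text
time: 12.4
ee_pos: [0.5371, -0.1024, 0.3171]
tcp_rot: [179.8, 22.8, -179.9]
wrist_force: [0.7, -0.1, -1.1]
opening: 0.0525
```

```bash
python3 plan.py .499 -.309 .30 180 0 180 36 .09
```

```text
t 12.40 pos [ 0.5371 -0.1024  0.3171] rpy [ 179.76   22.78 -179.91] F [ 0.72 -0.11 -1.05] open 0.0525 q [-13.4 -15.4  -4.8  78.4   5.4 -12.5]
dist 210.8 mm rot 0.398 rows 6
[7.0, -34.4, 0.0, 0.001, 0.066, 0.0],[7.0, -34.4, 0.5, 0.001, 0.066, 0.0],[6.9, -34.4, 1.0, 0.001, 0.066, 0.001],[6.8, -34.4, 1.5, 0.0, 0.067, 0.0],[6.8, -34.5, 1.9, 0.001, 0.066, 0.001],
```

Call:
servo_tool(
  motion=[
    [[7,-36,0,0,0.08,0],[7,-40,1,0,0.08,0],[7,-40,2,0,0.08,0],[6,-36,3,0,0.08,0],[5,-30,5,0,0.07,0]],
  ],
)

```text
time: 12.9
ee_pos: [0.5088, -0.2854, 0.2969]
tcp_rot: [179.8, 0.4, -179.9]
wrist_force: [0.5, 1.1, -0.9]
opening: 0.052
```

Call:
servo_tool(
  motion=[
    [[2,-10,5,0,0.02,0],[0,0,0,0,0,0],[0,0,0,0,0,0],[0,0,0,0,0,0]],
  ],
)

```text
time: 13.3
ee_pos: [0.507, -0.292, 0.2931]
tcp_rot: [179.8, -0.5, -179.8]
wrist_force: [-0.5, 0.3, -1.2]
opening: 0.0519
```

```bash
python3 plan.py .499 -.3095 .25 180 0 180 40
```

```text
t 13.30 pos [ 0.507  -0.292   0.2931] rpy [ 179.83   -0.53 -179.77] F [-0.55  0.28 -1.21] open 0.0519 q [-2.990e+01  1.180e+01  2.260e+01  1.013e+02 -1.000e-01 -3.010e+01]
dist 47.2 mm rot 0.011 rows 2
[3.9, -8.8, 21.5, 0.002, -0.005, 0.002],[3.9, -8.7, 21.6, 0.001, -0.004, 0.002],
```

Call:
servo_tool(
  motion=[
    [[4,-9,22,0.002,-0.005,0.002],[4,-9,22,0.002,-0.005,0.002],[0,0,0,0,0,0],[0,0,0,0,0,0],[0,0,0,0,0,0]],
  ],
)

```text
time: 13.8
ee_pos: [0.4991, -0.3105, 0.2499]
tcp_rot: [-179.9, 0.0, 180.0]
wrist_force: [0.5, -0.8, -0.8]
opening: 0.052
```

```bash
python3 - <<'E'
from h import *
from workcell import bot
for n in ("top","scene","wrist"):
    c=bot.camera(n);pickle.dump(c,open(f"pics/{n}1.pkl","wb"))
    im=c["color"][:,:,::-1];cv2.imwrite(f"pics/{n}1.png",im)
    if n!="wrist": x,y,w,h={"top":(380,190,130,100),"scene":(140,50,130,140)}[n];k=6 if n=="top" else 4;cv2.imwrite(f"pics/{n}1c.png",cv2.resize(im[y:y+h,x:x+w],None,fx=k,fy=k,interpolation=cv2.INTER_CUBIC))
o=bot.get_obs();print(o["time"],o["ee_pos"],o["tcp_rot"])
E
```

```text
13.95 [ 0.4991036  -0.3108074   0.24913308] [-1.79934411e+02 -3.00857921e-03  1.79978910e+02]
```

View pics/top1c.png

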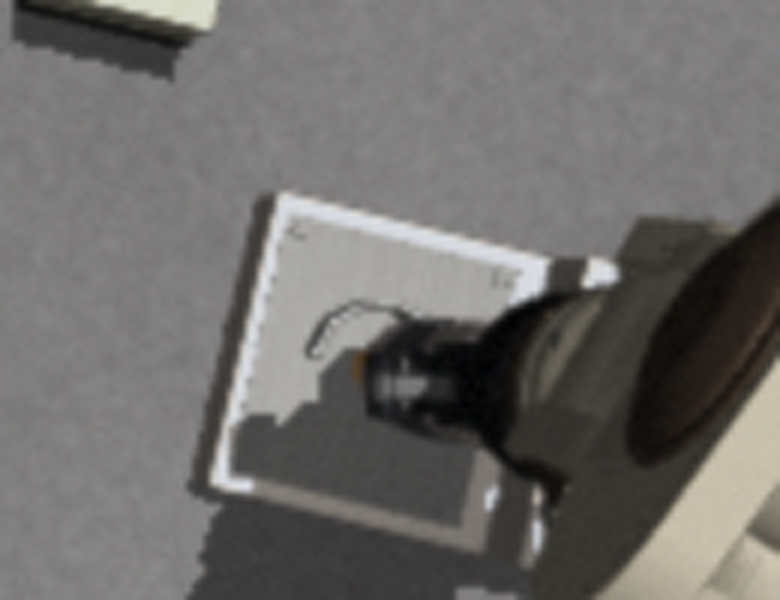

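View pics/scene1c.png

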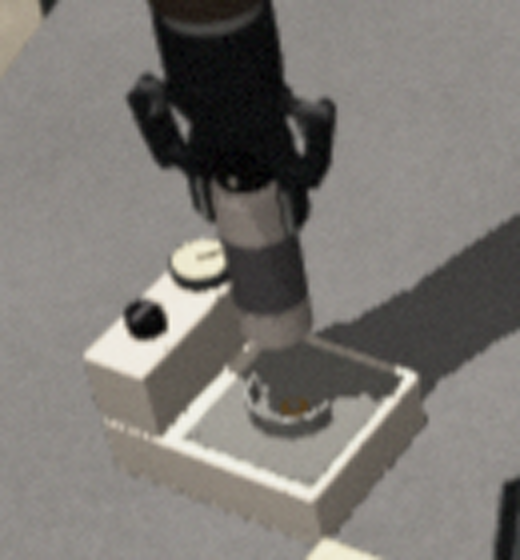

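View pics/wrist1.png

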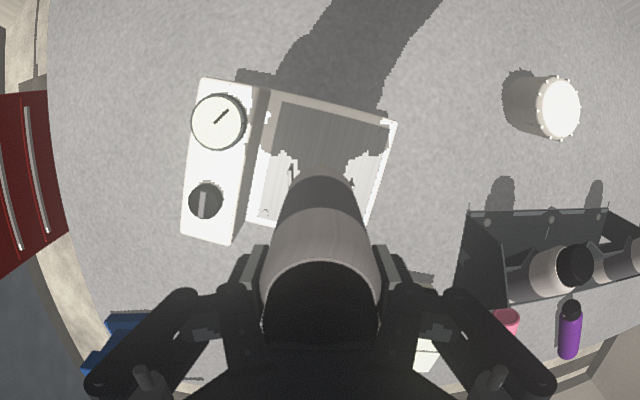

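```bash
cat > ov.py <<'E'
from h import *
S=pickle.load(open("pics/scene1.pkl","rb"));W=pickle.load(open("pics/wrist1.pkl","rb"))
P=np.array([.4991,-.3107,.2493])
C=CAN*[1,1,1]+P-[0,0,.1154]
st=[.492,-.3385,np.radians(-13.85)]
t2=np.linspace(-np.pi/2,np.pi/2,60)
col=np.vstack([np.c_[.03*np.cos(t2),.03+.03*np.sin(t2),0*t2+z] for z in (.055,.075)])
def draw(im,q,k,x,y,colr):
    for a in q:
        cv2.circle(im,(int(((a[0]-x)+.5)*k-.5),int(((a[1]-y)+.5)*k-.5)),1,colr,-1)
x,y,k=155,85,8
im=cv2.resize(S["color"][y:y+75,x:x+85,::-1],None,fx=k,fy=k,interpolation=cv2.INTER_CUBIC)
draw(im,proj(S,C[:144]),k,x,y,(0,255,255));draw(im,proj(S,pose2(st,col)),k,x,y,(0,255,0));draw(im,proj(S,pose2(st,[[0,.03,.058]])),k,x,y,(0,0,255))
cv2.imwrite("pics/ovs.png",im)
x,y,k=160,60,3
im=cv2.resize(W["color"][y:y+200,x:x+260,::-1],None,fx=k,fy=k,interpolation=cv2.INTER_CUBIC)
draw(im,fproj(W,C),k,x,y,(0,255,255));draw(im,fproj(W,pose2(st,col)),k,x,y,(0,255,0))
box=np.array([[a,b,z] for a,b,z in [(75,-40,55),(75,95,55),(-75,95,55),(-75,-40,55),(75,-40,120),(75,-95,120),(-75,-40,120),(-75,-95,120)]])/1e3
draw(im,fproj(W,pose2(st,box)),k,x,y,(0,0,255))
cv2.imwrite("pics/ovw.png",im)
E
python3 ov.py
```

```text
(no output)
```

View pics/ovs.png

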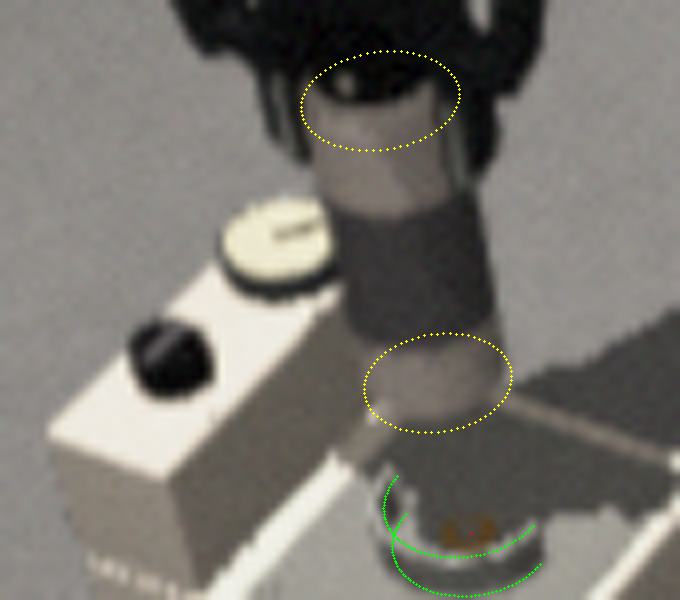

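View pics/ovw.png

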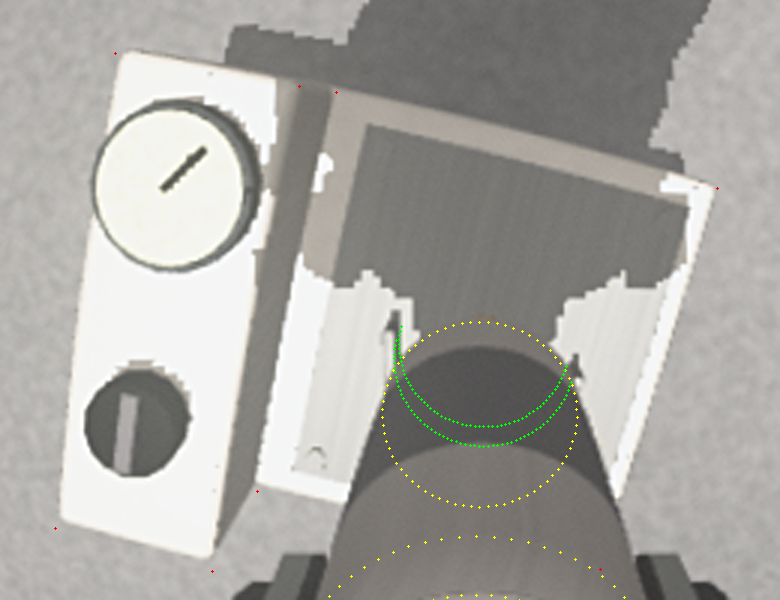

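```bash
python3 - <<'E'
from h import *
W=pickle.load(open("pics/wrist1.pkl","rb"))
ob=[(717,186,-75,95,55),(333,89,-75,-40,55),(257,484,75,-40,55),(123,50,-75,-95,120),(277,78,-75,-40,120),(212,557,75,-40,120),(61,519,75,-95,120)]
ob=np.array(ob,float);uv=np.c_[160+(ob[:,0]+.5)/3-.5,60+(ob[:,1]+.5)/3-.5]
def res(p,full=False):
    return (fproj(W,pose2(p,ob[:,2:]/1e3))-uv).ravel()
f=least_squares(res,[.492,-.3385,-.24],loss="soft_l1");p=f.x
print(p[:2],np.degrees(p[2]),pose2(p,[0,.03,.055]),res(p).reshape(-1,2).round(2).tolist())
# with free z offset of camera
f=least_squares(lambda q:(fproj(W,pose2(q[:3],ob[:,2:]/1e3)+[0,0,q[3]])-uv).ravel(),[.492,-.3385,-.24,0]);q=f.x
print(q[:2],np.degrees(q[2]),q[3],pose2(q,[0,.03,.055]),f.fun.round(2))
E
```

```text
[ 0.48987213 -0.33865261] -13.905830603202238 [[ 0.49708194 -0.30953185  0.055     ]] [[0.24, -1.04], [0.97, -1.03], [-0.21, 0.74], [-2.75, -1.29], [7.32, 0.36], [-0.23, 2.82], [-2.41, 1.2]]
[ 0.49018535 -0.34023018] -13.554547012681663 -0.004978590165013759 [[ 0.49721647 -0.31106576  0.055     ]] [-2.61 -1.81 -0.27 -0.4  -0.19 -0.42 -2.86  0.15  6.02  1.21  0.02  1.01
 -1.36 -0.03]
```

Call:
servo_tool(
  motion=[
    [[1,0.5,15,0,0,0],[1,0.5,17,0,0,0],[0,0,10,0,0,0],[0,0,0,0,0,0],[0,0,0,0,0,0]],
  ],
)

```text
time: 14.45
ee_pos: [0.4967, -0.3101, 0.2065]
tcp_rot: [-180.0, -0.1, 180.0]
wrist_force: [0.2, -0.4, -1.4]
opening: 0.052
```

Call:
servo_tool(
  motion=[
    [[0,0,0,0,0,0],[0,0,0,0,0,0]],
  ],
)

```text
time: 14.65
ee_pos: [0.4968, -0.3102, 0.2067]
tcp_rot: [-179.9, -0.0, 179.9]
wrist_force: [0.0, -0.3, -1.5]
opening: 0.0519
```

```bash
python3 - <<'E'
from h import *
from workcell import bot
for n in ("scene","wrist"):
    c=bot.camera(n);pickle.dump(c,open(f"pics/{n}2.pkl","wb"))
    im=c["color"][:,:,::-1];k={"wrist":4,"scene":8}[n];x,y,w,h={"scene":(165,90,85,75),"wrist":(220,130,190,140)}[n]
    im=cv2.resize(im[y:y+h,x:x+w],None,fx=k,fy=k,interpolation=cv2.INTER_CUBIC)
    o=bot.get_obs();P=np.array(o["ee_pos"])
    C=ring(.0265,0)+P-[0,0,.1154]
    st=[.4912,-.3387,np.radians(-13.85)];t2=np.linspace(-np.pi/2,np.pi/2,60)
    col=np.vstack([np.c_[.03*np.cos(t2),.03+.03*np.sin(t2),0*t2+z] for z in (.055,.075)])
    f=proj if n=="scene" else fproj
    im2=im.copy()
    for X,cl in ((C,(0,255,255)),(pose2(st,col),(0,255,0))):
        for a in f(c,X): cv2.circle(im2,(int((a[0]-x+.5)*k),int((a[1]-y+.5)*k)),1,cl,-1)
    cv2.imwrite(f"pics/{n}2c.png",im2);print(o["time"],P,o["tcp_rot"],o["wrist_force"])
E
```

```text
14.7 [ 0.49677962 -0.31020636  0.20660082] [-1.79952152e+02 -4.40097958e-02  1.79946778e+02] [ 0.61640358 -0.40738902 -0.54528024]
14.75 [ 0.4967518  -0.31017498  0.20648892] [-1.79957112e+02 -4.92350989e-02  1.79947547e+02] [-0.25217526 -0.68065281 -0.45876297]
```

View pics/scene2c.png

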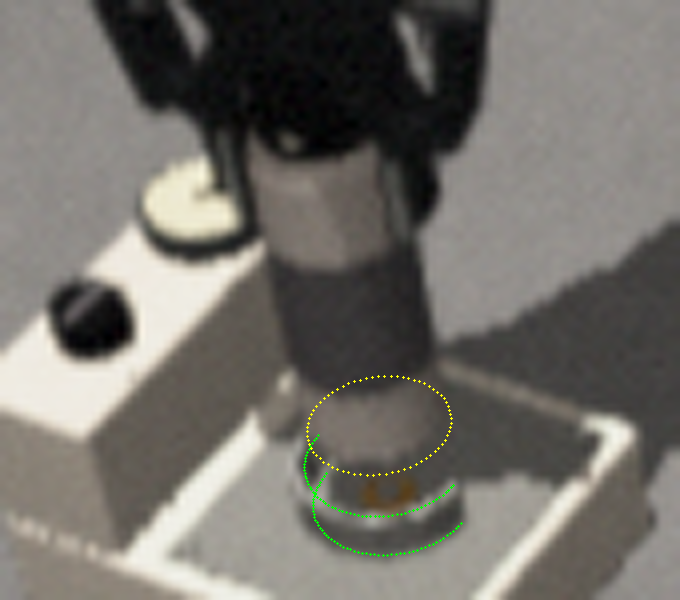

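View pics/wrist2c.png

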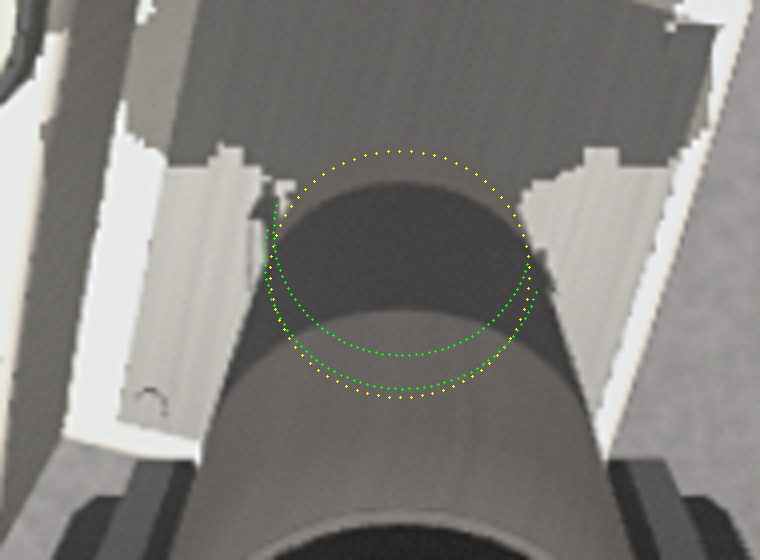

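Call:
servo_tool(
  motion=[
    [[0,0.5,6,0,0,0],[0,0,6,0,0,0],[0,0,5,0,0,0],[0,0,4,0,0,0],[0,0,3,0,0,0]],
  ],
)

```text
time: 15.25
ee_pos: [0.4964, -0.3095, 0.1813]
tcp_rot: [180.0, -0.1, 179.9]
wrist_force: [-0.3, -0.5, -1.4]
opening: 0.0522
```

Call:
servo_tool(
  motion=[
    [[0,0,0,0,0,0],[0,0,0,0,0,0],[0,0,0,0,0,0]],
  ],
)

```text
time: 15.55
ee_pos: [0.4966, -0.3096, 0.1822]
tcp_rot: [-180.0, -0.1, 179.9]
wrist_force: [1.0, -0.4, -2.2]
opening: 0.0522
```

```bash
python3 - <<'E'
from h import *
from workcell import bot
for n in ("scene","wrist"):
    c=bot.camera(n)
    im=c["color"][:,:,::-1];k={"wrist":4,"scene":8}[n];x,y,w,h={"scene":(165,90,85,75),"wrist":(220,130,190,140)}[n]
    im=cv2.resize(im[y:y+h,x:x+w],None,fx=k,fy=k,interpolation=cv2.INTER_CUBIC)
    im=cv2.convertScaleAbs(im,alpha=1.5)
    cv2.imwrite(f"pics/{n}3c.png",im);o=bot.get_obs();print(o["time"],o["ee_pos"],o["tcp_rot"],o["wrist_force"])
E
```

```text
15.6 [ 0.49661972 -0.30965594  0.18222999] [-1.79966266e+02 -6.69084047e-02  1.79948969e+02] [-0.72405691  0.50328781 -1.13495422]
15.65 [ 0.49660912 -0.30963072  0.18220708] [-1.79968693e+02 -7.04845474e-02  1.79947093e+02] [-0.81681311  1.06480226 -1.77072029]
```

View pics/scene3c.png

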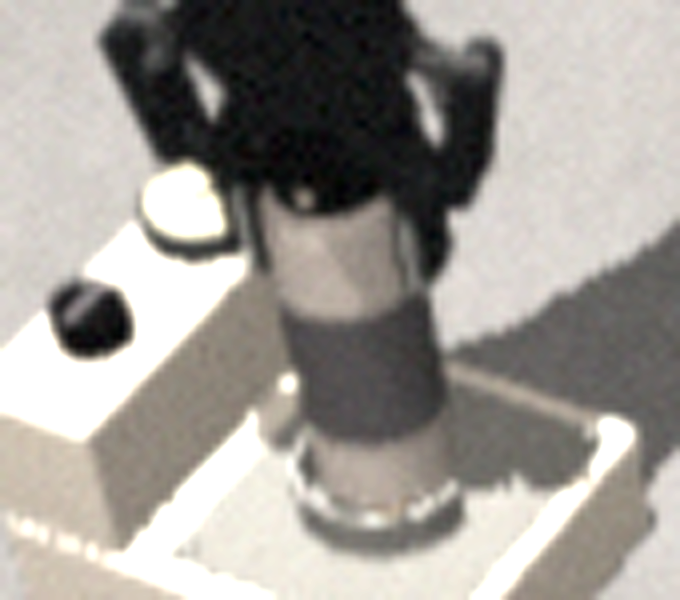

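View pics/wrist3c.png

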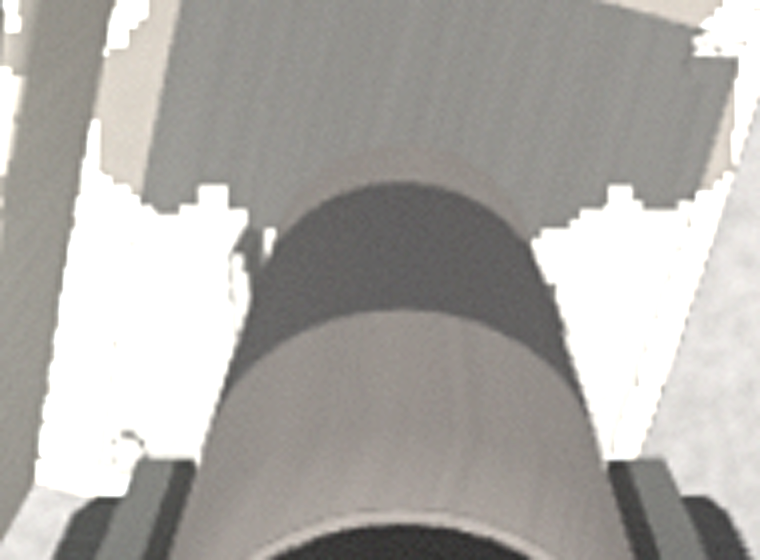

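Call:
servo_tool(
  motion=[
    [[0,0,3,0,0,0],[0,0,3,0,0,0],[0,0,2,0,0,0],[0,0,1,0,0,0],[0,0,0,0,0,0]],
  ],
)

```text
time: 16.15
ee_pos: [0.4965, -0.3095, 0.1727]
tcp_rot: [-180.0, -0.1, 180.0]
wrist_force: [-1.3, -0.4, -1.0]
opening: 0.0523
```

Call:
servo_tool(
  motion=[
    [[0,0,1,0,0,0],[0,0,0,0,0,0],[0,0,0,0,0,0]],
  ],
)

```text
time: 16.45
ee_pos: [0.4965, -0.3096, 0.172]
tcp_rot: [-180.0, -0.1, 179.9]
wrist_force: [0.1, 0.2, -0.9]
opening: 0.052
```

Call:
servo_tool(
  motion=[
    [[0,0,1,0,0,0],[0,0,0,0,0,0],[0,0,0,0,0,0]],
  ],
)

```text
time: 16.75
ee_pos: [0.4965, -0.3096, 0.1709]
tcp_rot: [-180.0, -0.1, 179.9]
wrist_force: [0.4, -0.5, -0.7]
opening: 0.052
```

Call:
servo_tool(
  motion=[
    [[0,0,1,0,0,0],[0,0,0,0,0,0],[0,0,0,0,0,0]],
  ],
)

```text
time: 17.05
ee_pos: [0.4965, -0.3096, 0.1699]
tcp_rot: [-180.0, -0.1, 179.9]
wrist_force: [1.1, -0.6, -0.3]
opening: 0.0522
```

Call:
servo_tool(
  motion=[
    [[0,0,1,0,0,0],[0,0,0,0,0,0],[0,0,0,0,0,0]],
  ],
)

```text
time: 17.35
ee_pos: [0.4965, -0.3096, 0.1692]
tcp_rot: [-180.0, -0.1, 179.9]
wrist_force: [-1.3, 0.8, 2.4]
opening: 0.0518
```

Call:
servo_tool(
  motion=[
    [[0,0,0.5,0,0,0],[0,0,0,0,0,0],[0,0,0,0,0,0]],
  ],
)

```text
time: 17.65
ee_pos: [0.4965, -0.3096, 0.1691]
tcp_rot: [-180.0, -0.1, 179.9]
wrist_force: [-2.2, 0.3, 5.4]
opening: 0.0519
```

```bash
python3 force.py w10; python3 - <<'E'
from h import *
from workcell import bot
c=bot.camera("scene");x,y,k=165,90,8
cv2.imwrite("pics/scene4c.png",cv2.convertScaleAbs(cv2.resize(c["color"][y:y+75,x:x+85,::-1],None,fx=k,fy=k,interpolation=cv2.INTER_CUBIC),alpha=1.5))
E
```

```text
t 18.05 mean [-2.15  0.81  5.43] sd [0.57 0.26 0.59] [ 0.4965 -0.3096  0.1691] [-1.7996e+02 -6.0000e-02  1.7995e+02] 0.0521 eff [ 2.500e-01 -5.383e+01  4.520e+01 -1.020e+00  9.000e-02  1.000e-02]
```

View pics/scene4c.png

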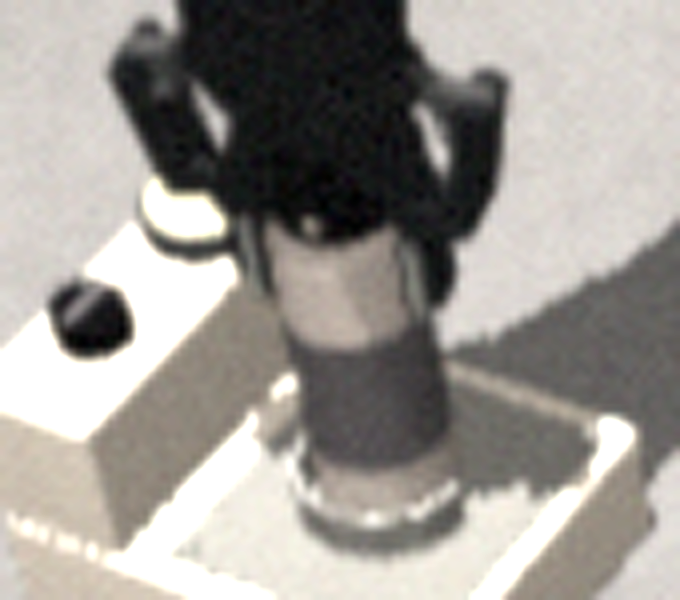

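View pics/w10.png

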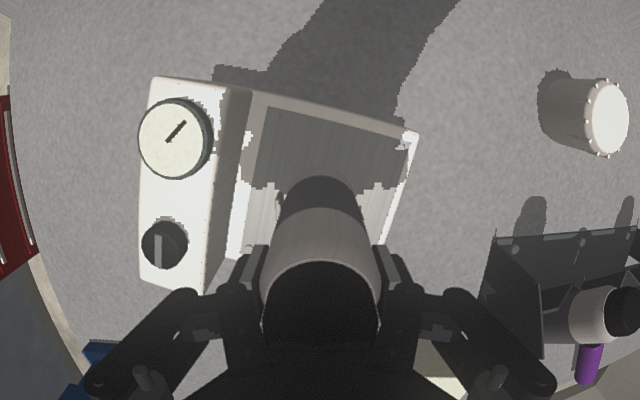

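Call:
servo_tool(
  motion=[
    [[0,0,0,0,0,0],[0,0,0,0,0,0],[0,0,0,0,0,0],[0,0,0,0,0,0],[0,0,0,0,0,0]],
  ],
  gripper=74,
)

```text
time: 18.6
ee_pos: [0.4965, -0.3096, 0.1683]
tcp_rot: [-180.0, -0.1, 179.9]
wrist_force: [0.1, -0.2, -0.2]
opening: 0.0741
```

```bash
python3 wr.py w11
```

```text
309.70691628693146 319.869397073257 196.56368735404294
cam in tool mm [  80.4    0.6 -123.3] axis in tool [-0.311 -0.001  0.95 ] xaxis [-0.     1.     0.001]
[([544.4, 284.0, 92.3, 59.4], 0.77), ([576.3, 344.1, 30.4, 39.5], 0.67), ([376.2, 311.8, 97.0, 88.2], 0.2)]
```

View pics/w11.png

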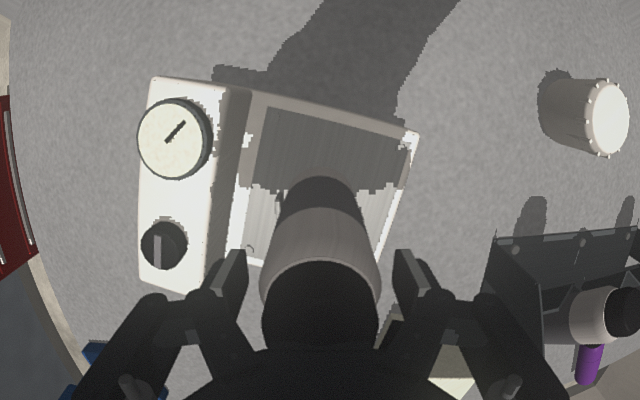

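Released: the can stands midway between the open pads with no contact force. I'll retreat straight up.

Call:
servo_tool(
  motion=[
    [[0,0,-8,0,0,0],[0,0,-15,0,0,0],[0,0,-25,0,0,0],[0,0,-30,0,0,0],[0,0,-30,0,0,0]],
  ],
)

```text
time: 19.2
ee_pos: [0.4965, -0.3094, 0.2781]
tcp_rot: [-180.0, -0.1, 179.9]
wrist_force: [0.4, -1.1, 0.9]
opening: 0.074
```

Call:
servo_tool(
  motion=[
    [[5,5,-30,0,0,0],[30,10,-20,0,0,0],[40,20,0,0,0,0],[40,20,0,0,0,0],[40,20,0,0,0,0]],
  ],
)

```text
time: 19.7
ee_pos: [0.3403, -0.2335, 0.3272]
tcp_rot: [-180.0, -0.0, 180.0]
wrist_force: [-0.1, 0.1, 1.0]
opening: 0.0741
```

Call:
servo_tool(
  motion=[
    [[20,20,0,0,0,0],[0,0,0,0,0,0],[0,0,0,0,0,0],[0,0,0,0,0,0]],
  ],
)

```text
time: 20.1
ee_pos: [0.3223, -0.2147, 0.3268]
tcp_rot: [-180.0, -0.1, 180.0]
wrist_force: [0.5, 0.3, -0.5]
opening: 0.0735
```

```bash
python3 - <<'E'
from h import *
from workcell import bot
st=[.4912,-.3387,np.radians(-13.85)]
for n in ("scene","top"):
    c=bot.camera(n);im=c["color"][:,:,::-1].copy();cv2.imwrite(f"pics/{n}5.png",im)
    x,y,w,h,k={"scene":(155,70,95,110,5),"top":(400,190,110,100,6)}[n]
    b=cv2.resize(im[y:y+h,x:x+w],None,fx=k,fy=k,interpolation=cv2.INTER_CUBIC)
    for a in proj(c,CAN+[.4965,-.3096,.055]): cv2.circle(b,(int((a[0]-x+.5)*k),int((a[1]-y+.5)*k)),1,(0,255,255),-1)
    cv2.imwrite(f"pics/{n}5c.png",b)
    x,y,w,h,k={"scene":(255,120,140,110,5),"top":(250,175,130,75,6)}[n]
    b=cv2.resize(im[y:y+h,x:x+w],None,fx=k,fy=k,interpolation=cv2.INTER_CUBIC)
    cv2.imwrite(f"pics/{n}5r.png",b)
print(bot.get_obs()["time"],bot.get_obs()["ee_pos"])
E
```

```text
20.2 [ 0.32238004 -0.21475335  0.32639525]
```

View pics/scene5.png

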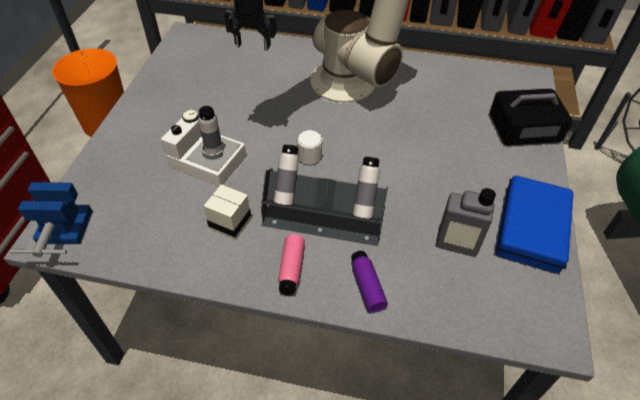

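View pics/scene5c.png

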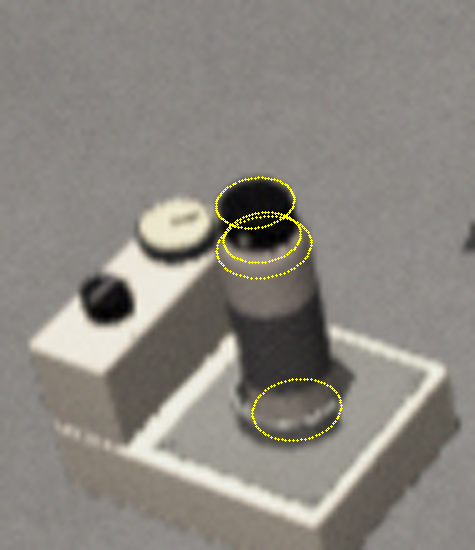

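View pics/top5c.png

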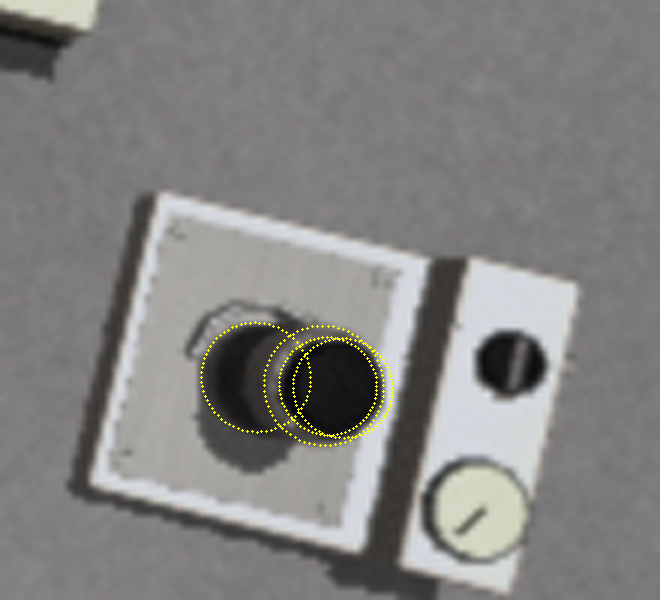

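View pics/top5r.png

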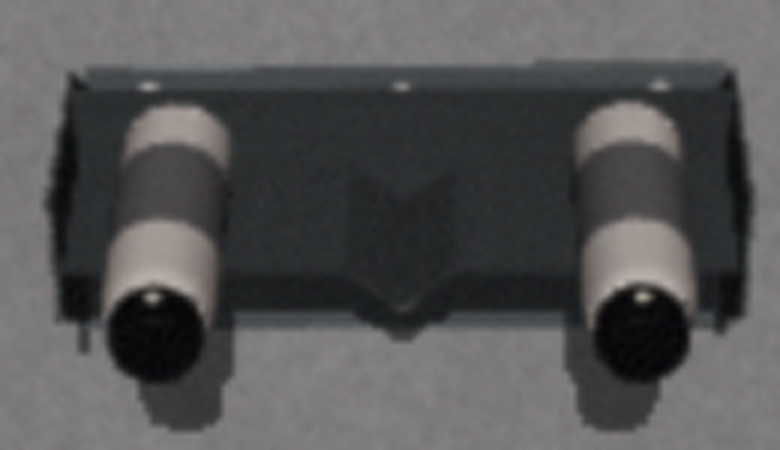

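```bash
python3 - <<'E'
from workcell import bot
import cv2,numpy as np
a=cv2.imread("pics/scene0.png").astype(int);b=cv2.imread("pics/scene5.png").astype(int)
for n,(x,y,w,h) in dict(filter=(297,128,30,38),carton=(203,184,50,54),jug=(428,188,70,70),canA=(352,155,30,65),canC=(272,146,26,60),pink=(276,232,32,64),purple=(348,246,42,68)).items():
    print(n,np.abs(a-b)[y:y+h,x:x+w].mean().round(1))
print(bot.job_done())
E
```

```text
filter 7.5
carton 2.5
jug 2.6
canA 2.6
canC 2.6
pink 2.6
purple 2.6
the job is handed in; nothing more can be done
None
```

The empty can is standing in the refill station's collar, and I handed the job in at about 20 s of the 64 s allowed.

- **Finding it:** I lifted two cans clear of the rack. The one in the +y channel pulled about 3.6 N, so it is full, and I put it straight back in its own channel. The middle one pulled about 1.2 N, so it is the empty one. I did not touch the third can.
- **Placing it:** I stood the middle can upright in the collar and lowered it until it pressed firmly on the deck (about 5.4 N) before opening the gripper. I then backed off straight up.

**Last checks**
- **Can upright and seated:** an upright can model at deck height matches both the scene and top pictures. The contact height also fits the deck and not the collar rim, so the plunger should be flush. No picture shows the plunger under the foot directly.
- **Position in the collar:** the can sits about 2–3 mm off the nest centre towards the open −x side. The collar's clearance is 3.5 mm. The fixed cameras and the wrist camera disagreed by about 2 mm on where the nest centre is.
- **Other things on the bench:** before-and-after scene pictures show the two remaining cans, carton, jug and look-alikes unchanged. The oil filter patch differed a little more. I put that down to the moved can and its shadow, since the filter looks to be in the same place.

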